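Set the jar turntable free and bring the open jar to the lens

ROBOT

A 6-joint arm with a two-finger parallel gripper is mounted at the origin on the work surface. World frame = base frame: x ahead of the robot, y to its left, z up, the work surface at z = 0. Lengths are in m, angles in rad, forces in N, time in s.
With the tool pointing down it reaches from about 0.35 to 0.8 m from the base axis. Payload 7.3 kg.
Tool frame: the origin (TCP) lies at the very end of the fingers, on their centre line; the grasp point (between the pads) lies 19 mm behind it; z points along the fingers, x is the direction in which the jaws open and shut, and the axes are right-handed (so a half turn about z gives the same grasp; the last joint's range is limited). The gripper opens to 85 mm and grips with 20 to 120 N. Pads are 22 mm wide; open, the fingers measure 114 mm over their backs; the gripper's body (76 mm by 85 mm) begins 54 mm behind the grasp point. The pads swing forward as they close: fully open they stand 13 mm farther back than shut.
Start: joints at [-1.389, 0.342, 1.524, -0, 1.275, -0.146], TCP at [0.169, -0.497, 0.204] pointing down, gripper open.
Joint ranges: [-2.53, 2.53], [-0.77, 2.02], [0.04, 2.7], [-1, 4.14], [0.28, 2.66], [-3.11, 3.11]. Speed limits (rad/s): [2.57, 2.57, 3.14, 3.14, 3.14, 3.14].

INTERFACE

Orientations are given as a unit quaternion [w, x, y, z].
In Python, from rig import r, viewer, ticket gives the robot as it stands.
- The arm moves only by the tool move_arm, never from a script. Its argument "targets" is a list of rows, each an object of numbers: "tx", "ty", "tz": the shift along the tool's x, y, z in cm; "wx", "wy", "wz": the turn, a rotation vector about the tool's x, y, z in rad; "fingers": the opening in per cent of the stroke, from 0 (shut) to 100 (fully open). In form: [{"tx": .., "ty": .., "tz": .., "wx": .., "wy": .., "wz": .., "fingers": ..}, ...]. A call has 1 to 12 rows; each row is the pose to reach, as a shift and turn from the pose commanded when the call began, along the tool's axes at that moment; what a row does not reach only later rows make up. A row lasts 1/10 s, in which the tool goes at most 50 mm and 8.59 degrees, less where a joint would pass 70% of its speed; a pose out of reach is approached as far as the arm can. A call with a gripper value outside its range is refused whole. The fingers move at their own pace and stop on an object; "force" is the grip in N (left out, the last holds). Time passes only in rows, so rows that repeat a pose let the fingers close. It gives the time, the measured TCP pose, the force and the opening at its end, in the units of the state.
- r.read_state(): the state, without advancing time (a new reading comes with each control period).
- viewer.camera(name): name is "scene" or "side" or "wrist"; returns a dict with "img" (400x640x3 uint8, red, green, blue), "z_map" (400x640 float32, m along the optical axis (not along the pixel's ray), 0 where there is no reading), "fx", "fy", "cx", "cy" (pixels), "R" (3x3) and "t" (3): a world point X has camera coordinates R X + t. Camera axes: x right, y down, z forward; pixel columns grow to the right and rows downward; lengths in m; the calibration is good to about 2 mm. The wrist camera is an equidistant fisheye: a pixel r from the principal point sees the ray r / f radians off the axis. A picture is of the moment at which its call begins.
- ticket.job_done(): hands the job in, once; it reports no verdict.
The state is a dict: "clock": time; "q": joint angles; "joint_vel": joint speeds; "effort": joint torques, N m; "position": TCP position; "eef_rot": TCP orientation; "contact_force": force on the tool from outside, world axes, zero at the start; "wrist_torque": the same for the moment, N m; "opening": finger opening in m.
Only numpy, scipy, OpenCV 4.12 (cv2) and the standard library are available. Lean on these libraries where they do the work, as an engineer would, in place of code of your own. Each camera call takes 0.05 s, during which the arm holds its last target. There are 200 camera calls.

TASK

The culture jars are loaded, so free the jar turntable for inspection: pull up its sprung index plunger by the T-handle, twist it clockwise (seen from above) and let it down into its rest notch, so that it stays up by itself when you let go; be gentle, without hauling it hard against its end stop or forcing the twist. Then turn the turntable smoothly until the open jar, the one without a lid, stands right in front of the magnifying lens, and leave it there with the plunger still parked. Do not touch the jars, and leave the lens and everything else on the bench where they are.

Things in the scene. Friction and masses are not known exactly. Their poses are not given: they have to be found in the camera images.
- turntable_axis (a point): Centre of the turntable's aluminium disc (300 mm across), on its upper face, 30 mm above the bench; frame of the fixed stand: -x points from the axis to the plunger, z up. Five jars stand loose in nests of short pegs on a circle of radius 78 mm. Locked at the start; once free the disc turns without limit about this vertical axis with light drag (0.1 N m) and stays where left.
- plunger_grip (a point): Centre of the plunger's black T-handle: a bar 46 mm long (its x axis), 12 mm thick (y) and 16 mm high, 138 mm from the turntable's axis on the robot's side, 139 mm above the bench when locked, its long side then along the stand's x. Grip it across its thickness from above; below it is a thin stem, the barrel's toothed crown (24 mm across) begins 26 mm or more below this point.
- plunger_lift (a joint): How far the plunger is pulled up, m, 0 when locked. A damped spring pulls it down: 5 N at 0, 0.3 N more per mm. Its cross pin must leave a deep slot in the crown before it can turn: at a lift of 7 to 16 mm, as the barrel is screwed in differently each time (not measured). 1.8 mm above that is its end stop, where the pull rises by some 25 N per mm; keep it under 20 N beyond the spring. Parked: 2 mm below the clear lift.
- plunger_turn (a joint): How far the plunger is twisted, rad: 0 locked, grows clockwise seen from above. The rest notch is at 1.31 (75 degrees), with a stop tooth on its far side at 1.35 to 1.4; it cannot turn the other way. Clear of the slot it turns easily (under 0.05 N m); 0.2 N m against slot or tooth is forcing it. In the notch it must be let down 2 mm, and the spring keeps it there.
- plunger: The moving plunger (0.12 kg): nose, rod, cross pin and T-handle. Its origin lies 44 mm below the T-handle's centre, its axes are those of the T-handle.
- bracket: The fixed painted bracket over the disc's edge that carries the plunger's threaded steel barrel (24 mm across) and lock nut; origin on the plunger's axis at bench height. Its arm is 78 mm high.
- turntable (a joint): Turntable angle, rad, 0 at the start, grows anticlockwise seen from above.
- crank_grip (a point): Centre of the turntable's crank knob: an upright black knob 24 mm across and 45 mm high, spinning freely on the end of a crank arm 90 mm from the turntable's axis, above the jars; its centre is 184 mm above the bench, the arm's upper face 157 mm. It turns the disc and goes round with it.
- open_jar_mid (a point): The one open jar, without a lid: glass, 56 mm across and 66 mm tall, orange stalks of culture standing up to 21 mm out of its mouth; the point is on its axis, half-way up, 63 mm above the bench. It rides in one of the nests, a different one each time.
- lens_focus (a point): The point in front of the lens where the jar's axis is to be: on the circle of the nests, 122 mm inwards from the lens, 65 mm above the bench. The lens is an upright round magnifier of 70 mm with a black rim, 200 mm from the turntable's axis on a stiff swing arm, at the left side of the turntable, at a different angle each time.
- open_jar: The open jar; origin at the centre of its underside, z up.
- jar_a: A lidded jar on the turntable, 57 mm across and 75 mm tall, to be left untouched; origin at the centre of its underside, z up.
- jar_b: A lidded jar on the turntable, 57 mm across and 75 mm tall, to be left untouched; origin at the centre of its underside, z up.
- jar_c: A lidded jar on the turntable, 57 mm across and 75 mm tall, to be left untouched; origin at the centre of its underside, z up.
- jar_d: A lidded jar on the turntable, 57 mm across and 75 mm tall, to be left untouched; origin at the centre of its underside, z up.
- spare_jar: A lidded jar standing on the bench, 57 mm across, 75 mm tall; origin under its centre. A bystander.
- lid: A white jar lid lying on the bench, 57 mm across, 14 mm high. A bystander.
- forceps: Steel forceps, 180 mm long, lying on the bench along their x axis. A bystander.
- spray_bottle: A spray bottle, 72 mm across, 196 mm tall; origin under its centre. A bystander.
- marker: A marker pen lying along its x axis, 130 mm long, 17 mm thick. A bystander.

How it is judged:
On the way:
1. the plunger stays up by itself in its rest notch, let go of (value of joint plunger_lift above 0.004 m and value of joint plunger_turn above 1.2 rad and contact force between plunger and the arm below 0.1 N and contact force between plunger and the fingers below 0.1 N and linear speed of plunger below 0.01 m/s), for 0.2 s.
At the end, for the whole second after the job is handed in: The plunger is parked in its rest notch (lift over 4 mm, twist over 1.2 rad), the axis of the open jar is within 10 mm of the point in front of the lens, the turntable is still and all five jars stand upright (value of joint plunger_lift above 0.004 m and value of joint plunger_turn above 1.2 rad and horizontal distance between open_jar_mid and lens_focus below 0.01 m and velocity of joint turntable between -0.05 and 0.05 rad/s and angle between each of open_jar, jar_a, jar_b, jar_c, jar_d's own z axis and vertical below 0.1 rad); the robot touches nothing.
It fails at once if the plunger hauled against its end stop, or its cross pin forced against the crown, with more than 20 N (contact force between plunger and bracket above 20 N).
It fails at once if the turntable turned faster than 1.5 rad/s (velocity of joint turntable above 1.5 rad/s or velocity of joint turntable below -1.5 rad/s).
It fails at once if a jar on the turntable touched or tipped (contact force between any of open_jar, jar_a, jar_b, jar_c, jar_d and the fingers above 0.5 N or contact force between any of open_jar, jar_a, jar_b, jar_c, jar_d and the arm above 0.5 N or angle between any of open_jar, jar_a, jar_b, jar_c, jar_d's own z axis and vertical above 0.2 rad).
It fails at once if the lens moved by more than 2 mm (distance of lens_focus from where it was at the start of the episode above 0.002 m).
It fails at once if a thing on the bench moved by more than 20 mm (distance of any of spare_jar, lid, forceps, spray_bottle, marker from where it was at the start of the episode above 0.02 m).
It also fails if it takes over 69 s, if anything falls off the work surface, if the arm or the gripper's body presses on something with over 40 N, if the wrist force passes 120 N, or if a joint passes its speed limit or range.

## Working session

There is one attempt and no reset: what is moved stays moved. The work goes in short steps, Python scripts to look and compute and a tool call to move; the robot and the scene stay as the last step left them, time stands still between calls to the robot, and variables do not carry over. Pictures are saved under pics/ and viewed, about 8 in all and at most 12, crops included, and the job is handed in when it is done.

Besides the shell and the picture viewer there is one more tool, called after "Call:" as name(argument=value, ...) on one line, values as JSON. move_arm: Moves the arm, as the interface text tells. Its arguments: {"type":"object","properties":{"targets":{"type":"array"},"force":{"type":"number"}},"required":["targets"]}

```bash
mkdir -p pics; ls; python3 - <<'E'
from rig import r, viewer
import cv2, numpy as np
print(r.read_state())
for n in ["scene","side"]:
    c=viewer.camera(n); np.savez(f"{n}0.npz",**c)
    cv2.imwrite(f"pics/{n}0.png",cv2.cvtColor(c["img"],cv2.COLOR_RGB2BGR))
    print(n,c["fx"],c["cx"],c["cy"],(-c["R"].T@c["t"]).round(3),c["R"].round(3).tolist())
E
```

```text
pics
{'clock': 0.0, 'q': array([-1.38897454e+00,  3.42723367e-01,  1.52504027e+00,  4.98704546e-05,
        1.27539882e+00, -1.46024450e-01]), 'joint_vel': array([ 0.00046306,  0.00040084,  0.0016558 ,  0.00117271, -0.00146392,
       -0.00141833]), 'effort': array([-1.91410625e-03, -4.33679366e+01, -2.46014589e+01, -2.59460776e-04,
        7.70520332e-03,  4.20196784e-05]), 'position': array([ 0.16899441, -0.49658008,  0.20311755]), 'eef_rot': array([-5.62150205e-04,  8.13016029e-01, -5.82240775e-01, -5.48294124e-04]), 'contact_force': array([-0.17443881, -0.67629921,  0.07258274]), 'wrist_torque': array([ 0.01903235, -0.02319595,  0.00995925]), 'opening': 0.08559888643987941}
scene 368.2128084589508 323.70494507979004 194.22089831103108 [1.217 0.24  0.687] [[-0.311, 0.95, 0.007], [0.567, 0.192, -0.801], [-0.763, -0.245, -0.598]]
side 477.6300722092208 323.5634018568111 207.2827681227849 [-0.24  -0.763  0.788] [[0.723, -0.69, -0.009], [-0.378, -0.384, -0.842], [0.578, 0.613, -0.539]]
```

View pics/scene0.png

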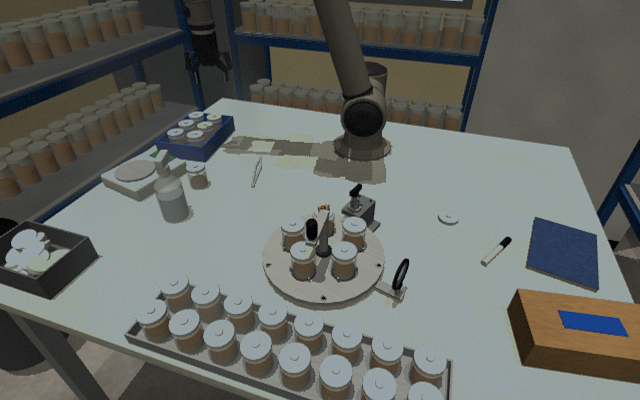

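View pics/side0.png

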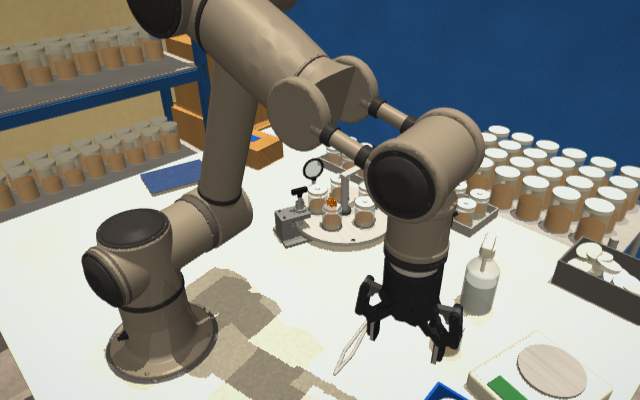

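The scene view shows the plunger T at (356,190), crank knob (312,229), open jar with orange stalks (323,212) and lens (401,274). The side view has the T at (299,190), the stalks (331,202) and the lens (314,169). Next: enlarged crops, and the disc fit from depth.

```bash
cat > h.py <<'E'
import numpy as np, cv2
def load(n): return dict(np.load(n))
def cloud(c):
    z=c["z_map"]; v,u=np.mgrid[:z.shape[0],:z.shape[1]]
    P=np.stack([(u-c["cx"])/c["fx"]*z,(v-c["cy"])/c["fy"]*z,z],-1)
    return (P-c["t"])@c["R"]
def atz(c,u,v,z):
    d=c["R"].T@np.array([(u-c["cx"])/c["fx"],(v-c["cy"])/c["fy"],1]); o=-c["R"].T@c["t"]
    return o+d*(z-o[2])/d[2]
def px(c,X):
    p=c["R"]@np.array(X)+c["t"]; return p[0]/p[2]*c["fx"]+c["cx"],p[1]/p[2]*c["fy"]+c["cy"]
def tri(c1,p1,c2,p2):
    f=lambda c:np.array([[c["fx"],0,c["cx"]],[0,c["fy"],c["cy"]],[0,0,1]])@np.c_[c["R"],c["t"]]
    X=cv2.triangulatePoints(f(c1),f(c2),np.array(p1,float),np.array(p2,float)); return (X[:3]/X[3]).ravel()
E
python3 - <<'E'
from h import *
from scipy.optimize import least_squares
for n,b in [("scene",(235,160,190,150)),("side",(260,145,150,110))]:
    c=load(n+"0.npz"); x,y,w,h=b; k=4 if n=="scene" else 5
    cv2.imwrite(f"pics/{n}0c.png",cv2.cvtColor(cv2.resize(c["img"][y:y+h,x:x+w],None,fx=k,fy=k,interpolation=cv2.INTER_CUBIC),cv2.COLOR_RGB2BGR))
    P=cloud(c); print(n,"bench z",np.median(P[...,2][(abs(P[...,2])<.02)&(P[...,0]>.3)&(P[...,0]<.6)&(c["z_map"]>0)]))
    m=(abs(P[...,2]-.03)<.006)&(c["z_map"]>0)
    m[:y]=0;m[y+h:]=0;m[:,:x]=0;m[:,x+w:]=0
    Q=P[m][:,:2]; hull=cv2.convexHull(Q.astype(np.float32))[:,0]
    s=least_squares(lambda p:np.hypot(hull[:,0]-p[0],hull[:,1]-p[1])-.15,Q.mean(0),loss="soft_l1",f_scale=.003)
    print(s.x,np.abs(s.fun).mean(),len(hull))
E
```

```text
scene bench z -0.00041050173822711346
[0.60942555 0.0436534 ] 0.024103786426937144 24
side bench z -0.0015028641086766643
[0.56743486 0.06473452] 0.08647644249045428 28
```

View pics/scene0c.png

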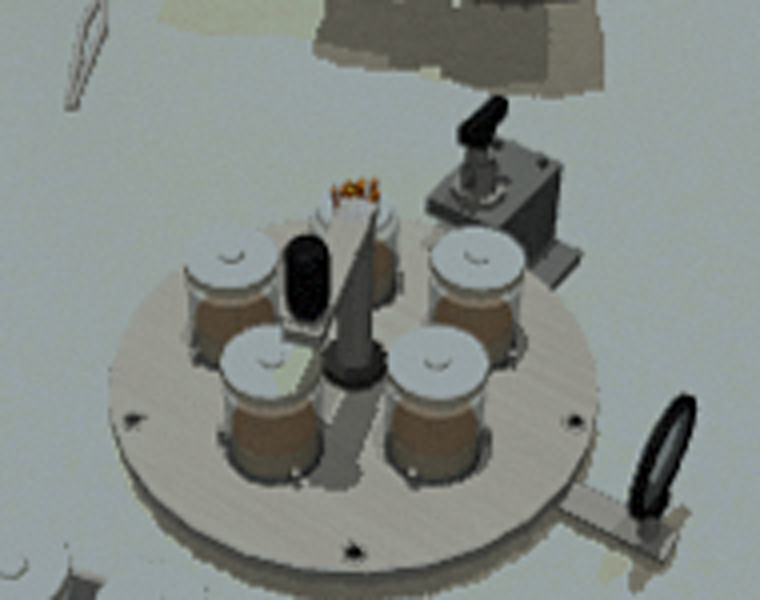

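View pics/side0c.png

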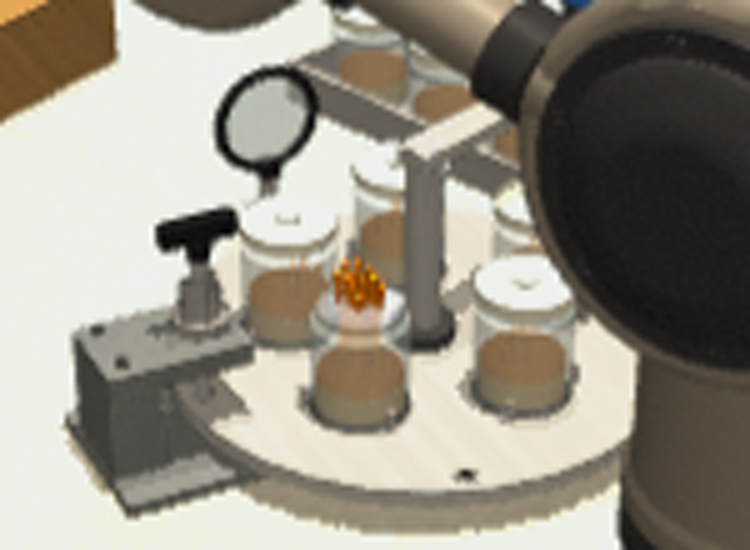

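Crops: T-handle centre in scene crop at (483,121) and side crop (197,230). Knob at (308,278). Lid centres in scene crop at (231,256), (478,256), (271,357) and (437,359), with the open jar's mouth at (358,212). Lens centre at (663,457) in scene and (267,120) in side.

```bash
python3 - <<'E'
from h import *
from scipy.optimize import least_squares
S=load("scene0.npz");D=load("side0.npz")
s=lambda x,y:(235+(x+.5)/4-.5,160+(y+.5)/4-.5)
d=lambda x,y:(260+(x+.5)/5-.5,145+(y+.5)/5-.5)
o=np.array([.6094,.0437])
def circ(Q,r,o): 
    f=least_squares(lambda p:np.hypot(*(Q-p).T)-r,o,loss="soft_l1",f_scale=.002); return f.x,np.abs(f.fun).mean()
Q=np.array([atz(S,*s(*p),.03)[:2] for p in [(110,385),(355,572),(597,385),(120,435),(590,420)]])
print("disc picks",circ(Q,.15,o))
# depth edge
for n,c in (("scene",S),("side",D)):
    P=cloud(c).reshape(-1,3); 
    m=(abs(P[:,2]-.03)<.005)&(np.hypot(*(P[:,:2]-o).T)<.175); Q=P[m,:2]
    a=np.degrees(np.arctan2(*(Q-o).T[::-1]))//6; rim=np.array([Q[a==k][np.argmax(np.hypot(*(Q[a==k]-o).T))] for k in np.unique(a)])
    print(n,"depth rim",circ(rim,.15,o),len(rim))
print("T tri",tri(S,s(483,121),D,d(197,230)),"S z.139",atz(S,*s(483,121),.139),"D",atz(D,*d(197,230),.139))
# depth of handle
for n,c in (("scene",S),("side",D)):
    P=cloud(c).reshape(-1,3); I=c["img"].reshape(-1,3)
    m=(abs(P[:,2]-.139)<.012)&(I.max(1)<70)&(np.hypot(P[:,0]-.47,P[:,1]-.05)<.08); 
    q=P[m]; print(n,"T depth",q.mean(0),len(q)); 
    if len(q)>5:
        w,v=np.linalg.eigh(np.cov(q[:,:2].T)); print("axis deg",np.degrees(np.arctan2(v[1,1],v[0,1])))
L=np.array([atz(S,*s(*p),.105)[:2] for p in [(231,256),(478,256),(271,357),(437,359)]]); print("lids S",L.round(4).tolist(),circ(L,.078,o))
LD=np.array([atz(D,*d(*p),.105)[:2] for p in [(288,220),(525,285)]]);print("lids D",LD)
print("mouth S",atz(S,*s(358,212),.096),"D",atz(D,*d(360,308),.096))
print("knob",atz(S,*s(308,278),.184))
print("lens",tri(S,s(663,457),D,d(267,120)))
E
```

```text
disc picks (array([0.6032881 , 0.04239317]), np.float64(0.00166741559916192))
scene depth rim (array([0.60603463, 0.04319064]), np.float64(0.007704307527502427)) 58
side depth rim (array([0.59717674, 0.04169573]), np.float64(0.026070600084025747)) 53
T tri [0.47009056 0.08484965 0.13641391] S z.139 [0.47388198 0.08541424 0.139     ] D [0.46727471 0.08169383 0.139     ]
scene T depth [0.47832167 0.08679864 0.14092974] 91
axis deg 161.43953010881575
side T depth [0.46704484 0.08103737 0.13874464] 92
axis deg 163.06899603702098
lids S [[0.6091, -0.0331], [0.5621, 0.1067], [0.6802, 0.0193], [0.6526, 0.1065]] (array([0.60654604, 0.04388622]), np.float64(0.0006675467642221732))
lids D [[ 0.548362    0.09813726]
 [ 0.59225775 -0.04259412]]
mouth S [0.53546757 0.0226224  0.096     ] D [0.52234176 0.0134664  0.096     ]
knob [0.69475277 0.04720494 0.184     ]
lens [0.65725507 0.2351872  0.07651609]
```

The two cameras disagree by about 1 cm. I'll use depth-masked lids to see which one is biased before moving.

```bash
python3 - <<'E'
from h import *
from scipy.optimize import least_squares
S=load("scene0.npz");D=load("side0.npz")
for n,c in (("S",S),("D",D)):
    P=cloud(c); I=c["img"].astype(int)
    m=((abs(P[...,2]-.105)<.008)&(np.hypot(P[...,0]-.605,P[...,1]-.043)<.14)&(I.min(2)>140)&(c["z_map"]>0)).astype(np.uint8)
    k,l,st,ce=cv2.connectedComponentsWithStats(m)
    for i in range(1,k):
        if st[i,4]>40: q=P[l==i]; print(n,st[i,4],ce[i].round(1),q.mean(0).round(4),np.ptp(q,0).round(3))
for (u,v) in [(300,215),(560,300),(480,150)]:
    z=[cloud(c)[int(v),int(u)] for c in (S,D)]; print(np.round(z,4).tolist())
print(D["R"]@D["R"].T)
w=None
from rig import viewer
c=viewer.camera("wrist"); np.savez("wrist0.npz",**c); print(c["fx"],c["cx"],c["cy"],(-c["R"].T@c["t"]),c["R"].round(3).tolist())
E
```

```text
S 250 [292.2 223.5] [ 0.6049 -0.0354  0.1015] [0.054 0.054 0.006]
S 249 [354. 224.] [0.5596 0.106  0.1016] [0.053 0.054 0.007]
S 250 [300.4 250.2] [0.6822 0.0154 0.1017] [0.05  0.047 0.007]
S 322 [343.8 249.9] [0.6506 0.1059 0.1017] [0.054 0.054 0.008]
D 74 [335.9 177.9] [0.6364 0.1116 0.1001] [0.047 0.048 0.006]
D 155 [317.  188.6] [0.5537 0.105  0.1001] [0.06  0.058 0.009]
D 156 [363.9 201.2] [ 0.5984 -0.0346  0.1001] [0.055 0.054 0.006]
[[0.4542, -0.077, -0.003], [0.4553, 0.0676, 0.073]]
[[0.6224, 0.5518, 0.0755], [0.7199, -0.5444, 0.0022]]
[[-0.1092, 0.4261, 0.0008], [0.2195, -0.532, 0.5531]]
[[ 1.00000000e+00  1.85286603e-16 -1.27722922e-16]
 [ 1.85286603e-16  1.00000000e+00 -7.37549688e-17]
 [-1.27722922e-16 -7.37549688e-17  1.00000000e+00]]
309.70691628693146 322.9194771061517 199.812340804763 [ 0.24957115 -0.46909324  0.37309315] [[0.322, -0.947, -0.003], [-0.893, -0.305, 0.33], [-0.313, -0.104, -0.944]]
```

Averaging both cameras, the axis is about (0.603, 0.042) and T about (0.470, 0.084), with its bar at 162°. The lens is at angle 74°, the open jar at 198° and the knob at about 2°. I'll bring the wrist camera above the T to refine these, tool yaw 72.4°.

Call:
move_arm(targets=[{"tx":-7.5,"ty":-8,"tz":-4,"wz":-0.4,"fingers":100},{"tx":-22.6,"ty":-23.6,"tz":-8,"wz":-1.253,"fingers":100},{"tx":-22.6,"ty":-23.6,"tz":-8,"wz":-1.253,"fingers":100},{"tx":-22.6,"ty":-23.6,"tz":-8,"wz":-1.253,"fingers":100},{"tx":-22.6,"ty":-23.6,"tz":-8,"wz":-1.253,"fingers":100},{"tx":-22.6,"ty":-23.6,"tz":-8,"wz":-1.253,"fingers":100},{"tx":-22.6,"ty":-23.6,"tz":-8,"wz":-1.253,"fingers":100},{"tx":-22.6,"ty":-23.6,"tz":-8,"wz":-1.253,"fingers":100},{"tx":-22.6,"ty":-23.6,"tz":-8,"wz":-1.253,"fingers":100},{"tx":-22.6,"ty":-23.6,"tz":-8,"wz":-1.253,"fingers":100},{"tx":-22.6,"ty":-23.6,"tz":-8,"wz":-1.253,"fingers":100},{"tx":-22.6,"ty":-23.6,"tz":-8,"wz":-1.253,"fingers":100}])

```text
invalid input at $.targets[0]: expected keys tx, ty, tz, wx, wy, wz, fingers
```

Call:
move_arm(targets=[{"tx":-7.5,"ty":-8,"tz":-4,"wx":0,"wy":0,"wz":-0.4,"fingers":100},{"tx":-22.6,"ty":-23.6,"tz":-8,"wx":0,"wy":0,"wz":-1.253,"fingers":100},{"tx":-22.6,"ty":-23.6,"tz":-8,"wx":0,"wy":0,"wz":-1.253,"fingers":100},{"tx":-22.6,"ty":-23.6,"tz":-8,"wx":0,"wy":0,"wz":-1.253,"fingers":100},{"tx":-22.6,"ty":-23.6,"tz":-8,"wx":0,"wy":0,"wz":-1.253,"fingers":100},{"tx":-22.6,"ty":-23.6,"tz":-8,"wx":0,"wy":0,"wz":-1.253,"fingers":100},{"tx":-22.6,"ty":-23.6,"tz":-8,"wx":0,"wy":0,"wz":-1.253,"fingers":100},{"tx":-22.6,"ty":-23.6,"tz":-8,"wx":0,"wy":0,"wz":-1.253,"fingers":100},{"tx":-22.6,"ty":-23.6,"tz":-8,"wx":0,"wy":0,"wz":-1.253,"fingers":100},{"tx":-22.6,"ty":-23.6,"tz":-8,"wx":0,"wy":0,"wz":-1.253,"fingers":100},{"tx":-22.6,"ty":-23.6,"tz":-8,"wx":0,"wy":0,"wz":-1.253,"fingers":100},{"tx":-22.6,"ty":-23.6,"tz":-8,"wx":0,"wy":0,"wz":-1.253,"fingers":100}])

```text
clock: 1.35
position: [0.3196, -0.2073, 0.2836]
eef_rot: [-0.0, 1.0, 0.004, -0.0]
contact_force: [0.1, -0.2, -0.2]
opening: 0.0853
```

Call:
move_arm(targets=[{"tx":15.2,"ty":-29,"tz":2.4,"wx":0,"wy":0,"wz":-1.255,"fingers":60},{"tx":15.2,"ty":-29,"tz":2.4,"wx":0,"wy":0,"wz":-1.255,"fingers":60},{"tx":15.2,"ty":-29,"tz":2.4,"wx":0,"wy":0,"wz":-1.255,"fingers":60},{"tx":15.2,"ty":-29,"tz":2.4,"wx":0,"wy":0,"wz":-1.255,"fingers":60},{"tx":15.2,"ty":-29,"tz":2.4,"wx":0,"wy":0,"wz":-1.255,"fingers":60},{"tx":15.2,"ty":-29,"tz":2.4,"wx":0,"wy":0,"wz":-1.255,"fingers":60},{"tx":15.2,"ty":-29,"tz":2.4,"wx":0,"wy":0,"wz":-1.255,"fingers":60},{"tx":15.2,"ty":-29,"tz":2.4,"wx":0,"wy":0,"wz":-1.255,"fingers":60},{"tx":15.2,"ty":-29,"tz":2.4,"wx":0,"wy":0,"wz":-1.255,"fingers":60},{"tx":15.2,"ty":-29,"tz":2.4,"wx":0,"wy":0,"wz":-1.255,"fingers":60},{"tx":15.2,"ty":-29,"tz":2.4,"wx":0,"wy":0,"wz":-1.255,"fingers":60},{"tx":15.2,"ty":-29,"tz":2.4,"wx":0,"wy":0,"wz":-1.255,"fingers":60}])

```text
clock: 2.55
position: [0.4688, 0.084, 0.2598]
eef_rot: [0.0, 0.807, 0.59, -0.0]
contact_force: [-0.2, -0.2, -0.5]
opening: 0.0511
```

```bash
python3 - <<'E'
from rig import r, viewer
import cv2, numpy as np
c=viewer.camera("wrist"); np.savez("wrist1.npz",**c); s=r.read_state()
print(s["position"],s["eef_rot"],s["q"].round(3),s["contact_force"],s["opening"])
print((-c["R"].T@c["t"]),c["R"].round(3).tolist(),c["fx"],c["fy"])
cv2.imwrite("pics/wrist1.png",cv2.cvtColor(cv2.resize(c["img"],(800,500),interpolation=cv2.INTER_CUBIC),cv2.COLOR_RGB2BGR))
E
```

```text
[0.46882845 0.08404906 0.25984627] [6.76914901e-05 8.07125706e-01 5.90379614e-01 4.30282440e-05] [ 0.016  0.211  1.549 -0.     1.382 -1.247] [-0.12116176  0.14765101 -0.73638903] 0.051324737449332254
[0.38799491 0.11024269 0.42965888] [[0.303, 0.953, 0.0], [0.9, -0.286, 0.328], [0.312, -0.099, -0.945]] 309.70691628693146 309.70691628693146
```

View pics/wrist1.png

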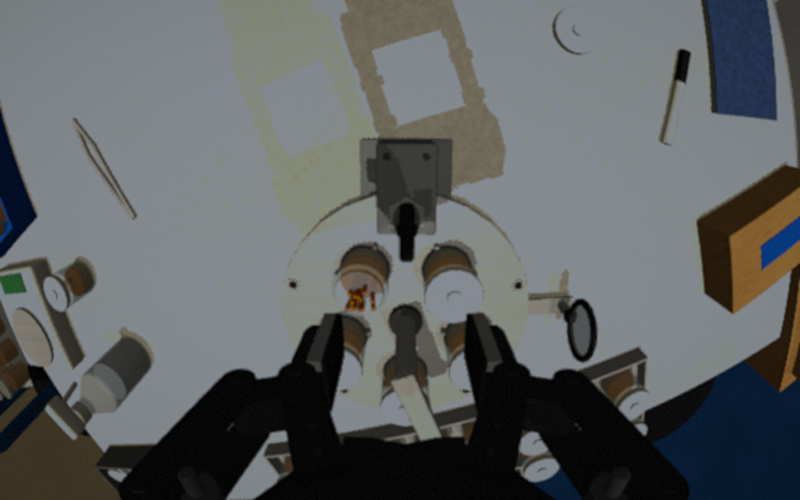

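The wrist view shows the T-bar running vertically from (406,205) to (407,260), in line with the tool. The post's black top is at (405,318), the crank arm heads down to (420,430) with the knob hidden by the palm, the stalks are at (360,298) and the lens rim centre is at (582,330).

```bash
cat >> h.py <<'E'
def fray(c,u,v):
    x,y=(np.asarray(u)-c["cx"])/c["fx"],(np.asarray(v)-c["cy"])/c["fy"]; th=np.hypot(x,y)+1e-12
    return np.stack([x/th*np.sin(th),y/th*np.sin(th),np.cos(th)],-1)
def fcloud(c):
    z=c["z_map"]; v,u=np.mgrid[:z.shape[0],:z.shape[1]]; d=fray(c,u,v)
    return (d*(z/d[...,2])[...,None]-c["t"])@c["R"]
def fatz(c,u,v,z):
    d=fray(c,u,v)@c["R"]; o=-c["R"].T@c["t"]; return o+d*(z-o[2])/d[2]
E
python3 - <<'E'
from h import *
from scipy.optimize import least_squares
W=load("wrist1.npz"); w=lambda x,y:((x+.5)/1.25-.5,(y+.5)/1.25-.5)
P=fcloud(W); I=W["img"].astype(int); ok=W["z_map"]>0
m=ok&(abs(P[...,2]-.147)<.006)&(I.max(2)<60)&(np.hypot(P[...,0]-.47,P[...,1]-.084)<.05); q=P[m]
print("T top",q.mean(0),len(q),"px",np.argwhere(m).mean(0)[::-1]*1.25,"mid",(q.min(0)+q.max(0))/2)
a,v=np.linalg.eigh(np.cov(q[:,:2].T)); print("axis",np.degrees(np.arctan2(v[1,1],v[0,1])))
print("T pick z.147",fatz(W,*w(406.5,232),.147))
b=ok&(abs(P[...,2])<.01)&(P[...,0]<.6); print("bench",np.median(P[b][:,2]))
# disc outline
o=np.array([.603,.042])
m=ok&(abs(P[...,2]-.03)<.006)&(np.hypot(P[...,0]-o[0],P[...,1]-o[1])<.165); Q=P[m][:,:2]
an=np.degrees(np.arctan2(*(Q-o).T[::-1]))//5; rim=np.array([Q[an==k][np.argmax(np.hypot(*(Q[an==k]-o).T))] for k in np.unique(an) if (an==k).sum()>5])
f=least_squares(lambda p:np.hypot(*(rim-p).T)-.15,o,loss="soft_l1",f_scale=.001); print("disc",f.x,np.abs(f.fun).mean(),len(rim))
f=np.array([fatz(W,*w(*p),.03)[:2] for p in [(286,285),(310,232),(527,285),(505,232)]]); f=least_squares(lambda p:np.hypot(*(f-p).T)-.15,o); print("disc picks",f.x,f.fun)
m=ok&(abs(P[...,2]-.105)<.005)&(I.min(2)>110)&(np.hypot(P[...,0]-o[0],P[...,1]-o[1])<.13)
k,l,st,ce=cv2.connectedComponentsWithStats(m.astype(np.uint8))
for i in range(1,k):
    if st[i,4]>60: q=P[l==i]; print("lid",ce[i]*1.25,q.mean(0).round(4),np.ptp(q,0).round(3))
m=ok&(P[...,2]>.03)&(P[...,2]<.125)&(np.hypot(P[...,0]-.655,P[...,1]-.235)<.06)&(I.max(2)<60); q=P[m]; print("lens rim",q.mean(0),q.min(0),q.max(0))
print("lens pick",fatz(W,*w(582,330),.075), fatz(W,*w(582,330),.065))
m=ok&(I[...,0]>150)&(I[...,2]<70)&(P[...,2]>.09)&(P[...,2]<.13)&(np.hypot(P[...,0]-.53,P[...,1]-.02)<.06);q=P[m];print("stalks",q.mean(0),len(q))
m=ok&(P[...,2]>.145)&(P[...,2]<.165)&(np.hypot(P[...,0]-o[0],P[...,1]-o[1])<.1)&(P[...,0]>.58);q=P[m];print("arm",q.mean(0),len(q))
a,v=np.linalg.eigh(np.cov(q[:,:2].T)); print("axis",np.degrees(np.arctan2(v[1,1],v[0,1])))
E
```

```text
T top [0.46896349 0.08699175 0.14560033] 504 px [406.60714286 231.96924603] mid [0.47010918 0.0867525  0.14455958]
axis 161.56458824910678
T pick z.147 [0.46830198 0.08700331 0.147     ]
bench -0.0002588600252712448
disc [0.60143819 0.04417514] 0.016969448864119108 67
disc picks [0.60289329 0.0460073 ] [-0.00243174  0.00070343 -0.00304404  0.00152507]
lid [453.36380725 295.84586466] [0.5548 0.1067 0.1017] [0.055 0.056 0.006]
lid [349.30208333 372.17361111] [ 0.6096 -0.0203  0.1014] [0.046 0.035 0.003]
lid [459.42989865 373.00253378] [0.646  0.0903 0.1015] [0.049 0.02  0.003]
lid [394.01717557 410.15267176] [0.6752 0.0078 0.1016] [0.053 0.028 0.005]
lens rim [0.65275487 0.234835   0.0800503 ] [0.62110551 0.22366706 0.0300245 ] [0.68826479 0.24660193 0.11636763]
lens pick [0.66048897 0.23920521 0.075     ] [0.66817224 0.24284146 0.065     ]
stalks [nan nan nan] 0
arm [0.62739061 0.04623067 0.15542546] 1156
axis -177.18860197821505<stdin>:22: RuntimeWarning: Mean of empty slice.
  ret = um.true_divide(
```

T is at (0.4687, 0.0868), bar at about 162°, and the tool is at yaw 72.3°. I shift 2 mm, descend 13.8 cm, and read before closing.

Call:
move_arm(targets=[{"tx":0.25,"ty":0,"tz":4,"wx":0,"wy":0,"wz":0,"fingers":45},{"tx":0.25,"ty":0,"tz":8,"wx":0,"wy":0,"wz":0,"fingers":45},{"tx":0.25,"ty":0,"tz":10.5,"wx":0,"wy":0,"wz":0,"fingers":45},{"tx":0.25,"ty":0,"tz":12,"wx":0,"wy":0,"wz":0,"fingers":45},{"tx":0.25,"ty":0,"tz":13,"wx":0,"wy":0,"wz":0,"fingers":45},{"tx":0.25,"ty":0,"tz":13.7,"wx":0,"wy":0,"wz":0,"fingers":45},{"tx":0.25,"ty":0,"tz":13.7,"wx":0,"wy":0,"wz":0,"fingers":45},{"tx":0.25,"ty":0,"tz":13.7,"wx":0,"wy":0,"wz":0,"fingers":45}])

```text
clock: 3.4
position: [0.4701, 0.0867, 0.1234]
eef_rot: [0.0, 0.807, 0.591, 0.001]
contact_force: [0.6, -0.2, -1.1]
opening: 0.0386
```

```bash
python3 - <<'E'
from rig import r, viewer
from h import *
c=viewer.camera("wrist"); np.savez("wrist2.npz",**c); s=r.read_state()
print(s["position"],s["contact_force"],s["wrist_torque"],s["opening"])
im=c["img"][110:350,180:480]
cv2.imwrite("pics/wrist2.png",cv2.cvtColor(cv2.resize(im,None,fx=2.5,fy=2.5,interpolation=cv2.INTER_CUBIC),cv2.COLOR_RGB2BGR))
E
```

```text
[0.4701738  0.08676516 0.12357259] [-0.07257291 -0.85300247  0.22133441] [-0.00713203 -0.03599406 -0.00558865] 0.03828268329525266
```

View pics/wrist2.png

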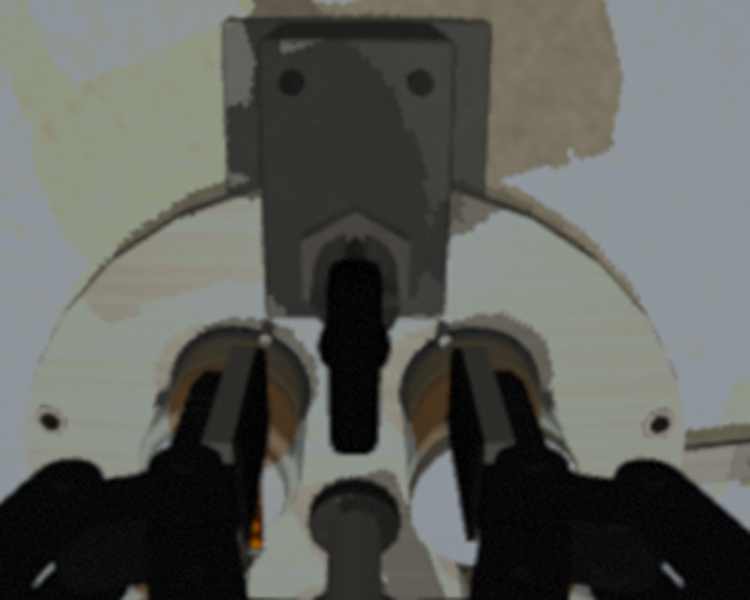

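Close view: the bar spans x 330–380, y 260–452 in the crop, between pads whose inner faces are at x 267 and 452, so the gap is centred within about 1 mm. I'll check the along-bar offset.

```bash
python3 - <<'E'
from h import *
c=load("wrist2.npz"); p=lambda x,y:(180+(x+.5)/2.5-.5,110+(y+.5)/2.5-.5)
tcp=np.array([.4701,.0867,.1234]); a=np.radians(72.4); X=np.array([np.cos(a),np.sin(a),0]); Y=np.array([np.sin(a),-np.cos(a),0])
for n,q,z in [("T mid",(355,356),.147),("end1",(355,260),.147),("end2",(355,452),.147),("padL bottom edge",(267,347),.1234),("padR bottom edge",(452,347),.1234)]:
    d=fatz(c,*p(*q),z); print(n,d.round(4),"tool x,y mm",((d-tcp)@X*1e3).round(1),((d-tcp)@Y*1e3).round(1))
P=fcloud(c); I=c["img"].astype(int); m=(abs(P[...,2]-.147)<.005)&(I.max(2)<60)&(np.hypot(P[...,0]-.47,P[...,1]-.087)<.03)&(c["z_map"]>0)
m[:,:180+320//2]=0 if False else m[:,:180+320//2]; k,l,st,ce=cv2.connectedComponentsWithStats(m.astype(np.uint8)); 
for i in range(1,k):
    if st[i,4]>50: q=P[l==i]-tcp; print(st[i,4],ce[i],(q@X*1e3).mean(),(q@Y*1e3).mean(),np.ptp(q@X),np.ptp(q@Y),q[:,2].mean()+tcp[2])
E
```

```text
T mid [0.4657 0.088  0.147 ] tool x,y mm -0.1 -4.6
end1 [0.4445 0.0947 0.147 ] tool x,y mm -0.1 -26.9
end2 [0.49   0.0803 0.147 ] tool x,y mm -0.1 20.9
padL bottom edge [0.4691 0.0638 0.1234] tool x,y mm -22.1 6.0
padR bottom edge [0.483  0.1078 0.1234] tool x,y mm 24.0 6.0
1433 [321.31542219 253.5799023 ] -0.30290311817372395 -2.478673273449135 0.011666266152757256 0.04426534327536622 0.14556910746726662
```

The bar centre sits about 2.5 mm toward the base along the tool's y axis, so I correct that and close gently at 20 N.

Call:
move_arm(targets=[{"tx":0,"ty":-0.25,"tz":0.05,"wx":0,"wy":0,"wz":0,"fingers":45},{"tx":0,"ty":-0.25,"tz":0.05,"wx":0,"wy":0,"wz":0,"fingers":20},{"tx":0,"ty":-0.25,"tz":0.05,"wx":0,"wy":0,"wz":0,"fingers":10},{"tx":0,"ty":-0.25,"tz":0.05,"wx":0,"wy":0,"wz":0,"fingers":5},{"tx":0,"ty":-0.25,"tz":0.05,"wx":0,"wy":0,"wz":0,"fingers":0},{"tx":0,"ty":-0.25,"tz":0.05,"wx":0,"wy":0,"wz":0,"fingers":0},{"tx":0,"ty":-0.25,"tz":0.05,"wx":0,"wy":0,"wz":0,"fingers":0},{"tx":0,"ty":-0.25,"tz":0.05,"wx":0,"wy":0,"wz":0,"fingers":0}], force=20)

```text
clock: 4.25
position: [0.4672, 0.0875, 0.1223]
eef_rot: [0.0, 0.807, 0.591, -0.0]
contact_force: [0.5, 0.2, -0.1]
opening: -0.0001
```

```bash
cat > st.py <<'E'
from rig import r
import numpy as np
s=r.read_state()
for k in ("clock","position","eef_rot","contact_force","wrist_torque","opening"): print(k,np.round(s[k],4))
E
python3 st.py
```

```text
clock 4.25
position [0.4672 0.0875 0.1223]
eef_rot [ 0.      0.8066  0.5912 -0.    ]
contact_force [ 0.5241  0.2472 -0.0778]
wrist_torque [-0.0368 -0.0316 -0.02  ]
opening -0.0001
```

The fingers shut completely on nothing, so I look again.

```bash
python3 - <<'E'
from rig import viewer
from h import *
c=viewer.camera("wrist"); d=viewer.camera("side"); np.savez("wrist3.npz",**c); np.savez("side3.npz",**d)
a=cv2.resize(c["img"][150:310,220:420],(500,400),interpolation=cv2.INTER_CUBIC); b=cv2.resize(d["img"][110:230,250:340],(300,400),interpolation=cv2.INTER_CUBIC)
cv2.imwrite("pics/w3.png",cv2.cvtColor(np.hstack([a,b]),cv2.COLOR_RGB2BGR))
E
```

```text
(no output)
```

View pics/w3.png

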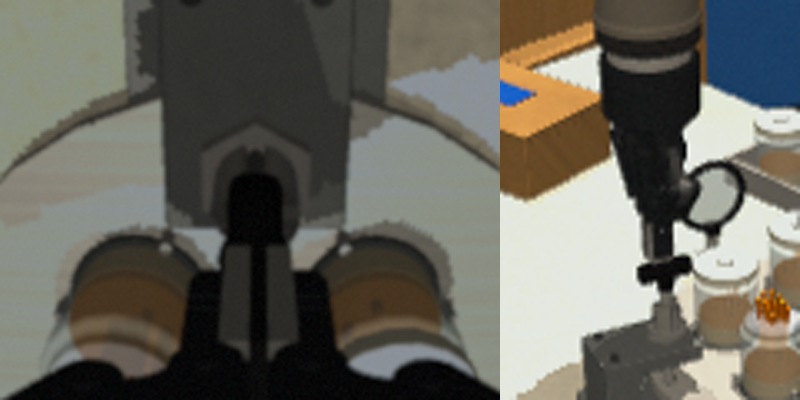

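The fingers shut without touching. In the side view the tips seem to end at the top of the T, which stands unmoved at side pixel (299,191). I'll check tip height with projections and depth.

```bash
python3 - <<'E'
from h import *
c=load("wrist3.npz"); d=load("side3.npz")
for z in (.122,.141,.150): print(z,"side px of TCP xy at z",np.round(px(d,[.4672,.0875,z]),1))
P=fcloud(c)
for (x,y) in [(258,200),(258,235),(240,255),(278,255),(235,300),(285,300),(240,340),(258,300)]:
    u,v=int(220+x/2.5),int(150+y/2.5); print((x,y),P[v,u].round(4),c["z_map"][v,u].round(4),c["img"][v,u])
Q=cloud(d)
for (x,y) in [(658,230),(655,250),(658,258),(665,272),(680,270),(650,272)]:
    u,v=int(250+(x-500)*.3),int(110+y*.3); print("side",(u,v),Q[v,u].round(4))
E
```

```text
0.122 side px of TCP xy at z [297.8 195.3]
0.141 side px of TCP xy at z [297.5 189.2]
0.15 side px of TCP xy at z [297.4 186.3]
(258, 200) [0.4508 0.0933 0.1452] 0.161 [4 6 6]
(258, 235) [0.4585 0.0909 0.1454] 0.1634 [9 4 7]
(240, 255) [0.4558 0.0881 0.1576] 0.1513 [44 42 41]
(278, 255) [0.4582 0.0951 0.1572] 0.1517 [43 42 40]
(235, 300) [0.4548 0.0879 0.1756] 0.134 [45 44 40]
(285, 300) [0.4578 0.0962 0.1751] 0.1346 [44 42 39]
(240, 340) [0.4559 0.0887 0.1869] 0.1236 [57 56 53]
(258, 300) [0.4569 0.0914 0.1742] 0.1357 [4 7 6]
side (297, 179) [0.4565 0.0749 0.1814]
side (296, 185) [0.4559 0.0794 0.1618]
side (297, 187) [0.4559 0.0756 0.1573]
side (299, 191) [0.4664 0.0808 0.1385]
side (304, 191) [0.479  0.0749 0.1358]
side (295, 191) [0.4549 0.0835 0.1422]
```

Both cameras put the lowest fingertip points near z≈0.153, about 30 mm above the reported TCP. I'll check against the start pictures.

```bash
python3 - <<'E'
from h import *
def low(n,P,ok,xy,rad,lo):
    m=ok&(np.hypot(P[...,0]-xy[0],P[...,1]-xy[1])<rad)&(P[...,2]>lo); q=P[m]; z=np.sort(q[:,2]); print(n,len(z),z[:12].round(4),np.percentile(z,[1,3]).round(4))
for n in ("scene0","side0"):
    c=load(n+".npz"); low(n,cloud(c),c["z_map"]>0,(.169,-.497),.08,.15)
c=load("wrist2.npz"); P=fcloud(c); q=(P-np.array([.4701,.0867,0])); a=np.radians(72.4); X=q[...,0]*np.cos(a)+q[...,1]*np.sin(a); Y=q[...,0]*np.sin(a)-q[...,1]*np.cos(a)
m=(abs(abs(X)-25)*0+abs(abs(X)-.025)<.012)&(abs(Y)<.02)&(P[...,2]>.12); print("w2 fingers",np.sort(P[m][:,2])[:10],np.percentile(P[m][:,2],[1,5]), "inner |X| min",np.sort(abs(X[m]))[:5])
c=load("wrist3.npz"); P=fcloud(c); q=(P-np.array([.4672,.0875,0])); X=q[...,0]*np.cos(a)+q[...,1]*np.sin(a); Y=q[...,0]*np.sin(a)-q[...,1]*np.cos(a)
m=(abs(X)<.02)&(abs(Y)<.02)&(P[...,2]>.1485)&(c["z_map"]>0); print("w3 fingers",np.percentile(P[m][:,2],[0,1,5]).round(4), "Y",np.percentile(Y[m],[0,5,50]).round(4))
s=load("side3.npz"); low("side3",cloud(s),s["z_map"]>0,(.4672,.0875),.02,.148)
E
```

```text
scene0 2169 [0.2437 0.2444 0.2445 0.2446 0.2448 0.2453 0.2455 0.2473 0.248  0.2485
 0.249  0.2492] [0.2526 0.2658]
side0 18911 [0.2428 0.2433 0.2439 0.2442 0.2443 0.2446 0.2448 0.2451 0.2454 0.2456
 0.2457 0.2458] [0.2627 0.2915]
w2 fingers [0.15152886 0.15189261 0.15205378 0.1522325  0.15256846 0.15258007
 0.15266163 0.1529483  0.15304789 0.15311696] [0.1572919  0.16515696] inner |X| min [0.01300336 0.01300441 0.01300855 0.01301252 0.01301448]
w3 fingers [0.1527 0.1572 0.1679] Y [-0.02   -0.0194 -0.0129]
side3 263 [0.1491 0.1496 0.1506 0.1516 0.1517 0.1519 0.1522 0.1526 0.1534 0.1537
 0.1544 0.1552] [0.1512 0.1533]
```

The start images agree: the tips really lie about 27 mm behind the reported TCP, contrary to the description. The measured offset is tip z ≈ TCP z + 0.027, so I open, go down 2.9 cm more, then close.

Call:
move_arm(targets=[{"tx":0,"ty":0,"tz":0,"wx":0,"wy":0,"wz":0,"fingers":45},{"tx":0,"ty":0,"tz":0,"wx":0,"wy":0,"wz":0,"fingers":45},{"tx":0,"ty":0,"tz":0,"wx":0,"wy":0,"wz":0,"fingers":45},{"tx":0,"ty":0,"tz":0,"wx":0,"wy":0,"wz":0,"fingers":45},{"tx":0,"ty":0,"tz":0,"wx":0,"wy":0,"wz":0,"fingers":45},{"tx":0,"ty":0,"tz":0.8,"wx":0,"wy":0,"wz":0,"fingers":45},{"tx":0,"ty":0,"tz":1.6,"wx":0,"wy":0,"wz":0,"fingers":45},{"tx":0,"ty":0,"tz":2.3,"wx":0,"wy":0,"wz":0,"fingers":45},{"tx":0,"ty":0,"tz":2.8,"wx":0,"wy":0,"wz":0,"fingers":45},{"tx":0,"ty":0,"tz":2.8,"wx":0,"wy":0,"wz":0,"fingers":45}])

```text
clock: 5.35
position: [0.4666, 0.0875, 0.0933]
eef_rot: [-0.001, 0.807, 0.591, -0.001]
contact_force: [-0.3, 0.4, -0.2]
opening: 0.0383
```

Call:
move_arm(targets=[{"tx":0,"ty":0,"tz":0,"wx":0,"wy":0,"wz":0,"fingers":30},{"tx":0,"ty":0,"tz":0,"wx":0,"wy":0,"wz":0,"fingers":20},{"tx":0,"ty":0,"tz":0,"wx":0,"wy":0,"wz":0,"fingers":12},{"tx":0,"ty":0,"tz":0,"wx":0,"wy":0,"wz":0,"fingers":5},{"tx":0,"ty":0,"tz":0,"wx":0,"wy":0,"wz":0,"fingers":0},{"tx":0,"ty":0,"tz":0,"wx":0,"wy":0,"wz":0,"fingers":0},{"tx":0,"ty":0,"tz":0,"wx":0,"wy":0,"wz":0,"fingers":0},{"tx":0,"ty":0,"tz":0,"wx":0,"wy":0,"wz":0,"fingers":0}], force=20)

```text
clock: 6.15
position: [0.4672, 0.0868, 0.0946]
eef_rot: [0.001, 0.807, 0.591, -0.0]
contact_force: [-1.3, -4.6, 2.7]
opening: 0.0115
```

```bash
python3 st.py
```

```text
clock 6.15
position [0.4672 0.0868 0.0946]
eef_rot [ 6.000e-04  8.065e-01  5.912e-01 -3.000e-04]
contact_force [-1.2758 -4.6264  2.7073]
wrist_torque [-0.7773  0.1782 -0.0363]
opening 0.0115
```

The handle is gripped (11.5 mm), with a small side load of 4.8 N. I relieve it by about 0.7 mm and lift the first 6 mm, below any possible stop.

Call:
move_arm(targets=[{"tx":-0.07,"ty":0,"tz":0,"wx":0,"wy":0,"wz":0,"fingers":0},{"tx":-0.07,"ty":0,"tz":0,"wx":0,"wy":0,"wz":0,"fingers":0},{"tx":-0.07,"ty":0,"tz":-0.1,"wx":0,"wy":0,"wz":0,"fingers":0},{"tx":-0.07,"ty":0,"tz":-0.2,"wx":0,"wy":0,"wz":0,"fingers":0},{"tx":-0.07,"ty":0,"tz":-0.3,"wx":0,"wy":0,"wz":0,"fingers":0},{"tx":-0.07,"ty":0,"tz":-0.4,"wx":0,"wy":0,"wz":0,"fingers":0},{"tx":-0.07,"ty":0,"tz":-0.5,"wx":0,"wy":0,"wz":0,"fingers":0},{"tx":-0.07,"ty":0,"tz":-0.6,"wx":0,"wy":0,"wz":0,"fingers":0},{"tx":-0.07,"ty":0,"tz":-0.6,"wx":0,"wy":0,"wz":0,"fingers":0},{"tx":-0.07,"ty":0,"tz":-0.6,"wx":0,"wy":0,"wz":0,"fingers":0}], force=30)

```text
clock: 7.15
position: [0.4671, 0.0868, 0.0998]
eef_rot: [0.0, 0.807, 0.591, -0.0]
contact_force: [4.6, -2.2, -11.8]
opening: 0.0115
```

```bash
python3 st.py
```

```text
clock 7.15
position [0.4671 0.0868 0.0998]
eef_rot [ 0.000e+00  8.066e-01  5.912e-01 -2.000e-04]
contact_force [  4.6146  -2.2346 -11.7792]
wrist_torque [-0.3204 -0.7837 -0.0387]
opening 0.0115
```

Call:
move_arm(targets=[{"tx":0,"ty":0.08,"tz":0,"wx":0,"wy":0,"wz":0,"fingers":0},{"tx":0,"ty":0.08,"tz":-0.05,"wx":0,"wy":0,"wz":0,"fingers":0},{"tx":0,"ty":0.08,"tz":-0.1,"wx":0,"wy":0,"wz":0,"fingers":0},{"tx":0,"ty":0.08,"tz":-0.1,"wx":0,"wy":0,"wz":0,"fingers":0},{"tx":0,"ty":0.08,"tz":-0.1,"wx":0,"wy":0,"wz":0,"fingers":0}])

```text
clock: 7.65
position: [0.4671, 0.0867, 0.1011]
eef_rot: [-0.0, 0.807, 0.591, -0.0]
contact_force: [-0.8, -1.2, -11.0]
opening: 0.0115
```

```bash
python3 st.py
```

```text
clock 7.65
position [0.4671 0.0867 0.1011]
eef_rot [-4.000e-04  8.065e-01  5.912e-01 -5.000e-04]
contact_force [ -0.7935  -1.2479 -11.0124]
wrist_torque [-0.0871 -0.0965 -0.0215]
opening 0.0115
```

Call:
move_arm(targets=[{"tx":0,"ty":0,"tz":-0.05,"wx":0,"wy":0,"wz":0,"fingers":0},{"tx":0,"ty":0,"tz":-0.1,"wx":0,"wy":0,"wz":0,"fingers":0},{"tx":0,"ty":0,"tz":-0.1,"wx":0,"wy":0,"wz":0,"fingers":0},{"tx":0,"ty":0,"tz":-0.1,"wx":0,"wy":0,"wz":0,"fingers":0}])

```text
clock: 8.05
position: [0.4672, 0.0867, 0.1022]
eef_rot: [-0.0, 0.807, 0.591, -0.0]
contact_force: [-1.7, 0.2, -10.6]
opening: 0.0111
```

```bash
python3 st.py
```

```text
clock 8.05
position [0.4672 0.0867 0.1022]
eef_rot [-4.000e-04  8.065e-01  5.912e-01 -5.000e-04]
contact_force [ -1.7458   0.2397 -10.615 ]
wrist_torque [ 0.0347  0.3152 -0.0155]
opening 0.0111
```

Side load is gone; pull is about 10.6 N at roughly 7.5 mm lift. I continue in 1 mm steps, watching the force.

Call:
move_arm(targets=[{"tx":0,"ty":0,"tz":-0.05,"wx":0,"wy":0,"wz":0,"fingers":0},{"tx":0,"ty":0,"tz":-0.1,"wx":0,"wy":0,"wz":0,"fingers":0},{"tx":0,"ty":0,"tz":-0.1,"wx":0,"wy":0,"wz":0,"fingers":0},{"tx":0,"ty":0,"tz":-0.1,"wx":0,"wy":0,"wz":0,"fingers":0}])

```text
clock: 8.45
position: [0.4672, 0.0867, 0.1032]
eef_rot: [-0.0, 0.807, 0.591, -0.0]
contact_force: [-4.2, 0.9, -11.2]
opening: 0.0109
```

Call:
move_arm(targets=[{"tx":0,"ty":0,"tz":-0.05,"wx":0,"wy":0,"wz":0,"fingers":0},{"tx":0,"ty":0,"tz":-0.1,"wx":0,"wy":0,"wz":0,"fingers":0},{"tx":0,"ty":0,"tz":-0.1,"wx":0,"wy":0,"wz":0,"fingers":0},{"tx":0,"ty":0,"tz":-0.1,"wx":0,"wy":0,"wz":0,"fingers":0}])

```text
clock: 8.85
position: [0.4672, 0.0867, 0.1042]
eef_rot: [-0.0, 0.807, 0.591, -0.0]
contact_force: [-5.6, 1.3, -10.6]
opening: 0.0111
```

Side load is building again, and a constant pull could mean slip. I relieve it, then gauge actual lift from the wrist depth of the bar's near end (0.1455 at lift 0).

Call:
move_arm(targets=[{"tx":0,"ty":-0.08,"tz":0,"wx":0,"wy":0,"wz":0,"fingers":0},{"tx":0,"ty":-0.08,"tz":0,"wx":0,"wy":0,"wz":0,"fingers":0},{"tx":0,"ty":-0.08,"tz":0,"wx":0,"wy":0,"wz":0,"fingers":0}])

```text
clock: 9.15
position: [0.4672, 0.0867, 0.1044]
eef_rot: [0.0, 0.807, 0.591, 0.0]
contact_force: [-3.2, -1.3, -10.0]
opening: 0.0113
```

```bash
cat > lift.py <<'E'
from rig import r, viewer
from h import *
from scipy.spatial.transform import Rotation as Ro
c=viewer.camera("wrist"); s=r.read_state(); P=fcloud(c)
def bar(c,tcp,yaw,tag):
    P=fcloud(c); q=P-tcp; X=q[...,0]*np.cos(yaw)+q[...,1]*np.sin(yaw); Y=q[...,0]*np.sin(yaw)-q[...,1]*np.cos(yaw)
    m=(abs(X)<.004)&(Y>-.022)&(Y<-.013)&(P[...,2]>.13)&(P[...,2]<.175)&(c["img"].max(2)<60)
    z=P[m][:,2]; h=np.histogram(z,np.arange(.13,.176,.0015)); k=h[0].argmax()
    zz=z[abs(z-h[1][k]-.00075)<.002]; print(tag,"bar top z",zz.mean().round(5),zz.std().round(5),len(zz))
bar(load("wrist3.npz"),np.array([.4672,.0875,.122]),np.radians(72.4),"ref")
w,x,y,z=s["eef_rot"]; yaw=2*np.arctan2(y,x)
bar(c,s["position"],yaw,"now"); np.savez("wl.npz",**c)
for k in ("clock","position","contact_force","wrist_torque","opening"): print(k,np.round(s[k],4))
print("yaw",np.degrees(yaw))
E
python3 lift.py
```

```text
ref bar top z 0.1455 0.00081 164
now bar top z 0.15554 0.00064 206
clock 9.2
position [0.4672 0.0867 0.1044]
contact_force [ -3.0204  -1.2531 -10.9455]
wrist_torque [-0.0761  0.48   -0.0224]
opening 0.0117
yaw 72.47622505714597
```

Lift is 10.0 mm, matching the tool's rise, so there's no slip. Continuing.

Call:
move_arm(targets=[{"tx":0,"ty":-0.04,"tz":-0.05,"wx":0,"wy":0,"wz":0,"fingers":0},{"tx":0,"ty":-0.04,"tz":-0.1,"wx":0,"wy":0,"wz":0,"fingers":0},{"tx":0,"ty":-0.04,"tz":-0.1,"wx":0,"wy":0,"wz":0,"fingers":0},{"tx":0,"ty":-0.04,"tz":-0.1,"wx":0,"wy":0,"wz":0,"fingers":0}])

```text
clock: 9.6
position: [0.4672, 0.0867, 0.1056]
eef_rot: [0.001, 0.807, 0.591, 0.0]
contact_force: [-1.1, -3.5, -10.0]
opening: 0.0113
```

Call:
move_arm(targets=[{"tx":0,"ty":0,"tz":-0.05,"wx":0,"wy":0,"wz":0,"fingers":0},{"tx":0,"ty":0,"tz":-0.1,"wx":0,"wy":0,"wz":0,"fingers":0},{"tx":0,"ty":0,"tz":-0.1,"wx":0,"wy":0,"wz":0,"fingers":0},{"tx":0,"ty":0,"tz":-0.1,"wx":0,"wy":0,"wz":0,"fingers":0}])

```text
clock: 10.0
position: [0.4672, 0.0868, 0.1065]
eef_rot: [0.001, 0.807, 0.591, 0.0]
contact_force: [2.1, -4.5, -11.2]
opening: 0.0113
```

Call:
move_arm(targets=[{"tx":-0.05,"ty":0.05,"tz":-0.05,"wx":0,"wy":0,"wz":0,"fingers":0},{"tx":-0.05,"ty":0.05,"tz":-0.1,"wx":0,"wy":0,"wz":0,"fingers":0},{"tx":-0.05,"ty":0.05,"tz":-0.1,"wx":0,"wy":0,"wz":0,"fingers":0},{"tx":-0.05,"ty":0.05,"tz":-0.1,"wx":0,"wy":0,"wz":0,"fingers":0}])

```text
clock: 10.4
position: [0.4671, 0.0867, 0.1074]
eef_rot: [-0.0, 0.807, 0.591, 0.0]
contact_force: [1.8, 0.0, -11.4]
opening: 0.0112
```

Call:
move_arm(targets=[{"tx":0,"ty":0,"tz":-0.05,"wx":0,"wy":0,"wz":0,"fingers":0},{"tx":0,"ty":0,"tz":-0.1,"wx":0,"wy":0,"wz":0,"fingers":0},{"tx":0,"ty":0,"tz":-0.1,"wx":0,"wy":0,"wz":0,"fingers":0},{"tx":0,"ty":0,"tz":-0.1,"wx":0,"wy":0,"wz":0,"fingers":0}])

```text
clock: 10.8
position: [0.4671, 0.0867, 0.1082]
eef_rot: [-0.0, 0.807, 0.591, 0.0]
contact_force: [4.5, 2.8, -15.1]
opening: 0.0111
```

The pull stepped up to 15 N, which may be the end stop. I confirm with 0.4 mm more.

Call:
move_arm(targets=[{"tx":0,"ty":0.05,"tz":-0.04,"wx":0,"wy":0,"wz":0,"fingers":0},{"tx":0,"ty":0.05,"tz":-0.04,"wx":0,"wy":0,"wz":0,"fingers":0},{"tx":0,"ty":0.05,"tz":-0.04,"wx":0,"wy":0,"wz":0,"fingers":0}])

```text
clock: 11.1
position: [0.4671, 0.0867, 0.1082]
eef_rot: [-0.001, 0.807, 0.591, -0.0]
contact_force: [3.2, 4.9, -16.4]
opening: 0.0114
```

```bash
python3 lift.py
```

```text
ref bar top z 0.1455 0.00081 164
now bar top z 0.15906 0.00078 227
clock 11.15
position [0.4671 0.0867 0.1082]
contact_force [  4.3884   5.5677 -16.9072]
wrist_torque [ 0.7179 -0.6663 -0.0068]
opening 0.0113
yaw 72.47434734694201
```

End stop confirmed at TCP z≈0.1082 (lift ≈13.5 mm), so clear lift is about 11.7. I lower to mid-window (z≈0.1073) and relieve the side load.

Call:
move_arm(targets=[{"tx":0.07,"ty":0.03,"tz":0.06,"wx":0,"wy":0,"wz":0,"fingers":0},{"tx":0.07,"ty":0.03,"tz":0.12,"wx":0,"wy":0,"wz":0,"fingers":0},{"tx":0.07,"ty":0.03,"tz":0.12,"wx":0,"wy":0,"wz":0,"fingers":0},{"tx":0.07,"ty":0.03,"tz":0.12,"wx":0,"wy":0,"wz":0,"fingers":0}])

```text
clock: 11.55
position: [0.4671, 0.0867, 0.1074]
eef_rot: [-0.0, 0.807, 0.591, -0.001]
contact_force: [-2.9, 0.5, -8.9]
opening: 0.0114
```

```bash
python3 lift.py; python3 - <<'E'
from h import *
c=load("wl.npz"); P=fcloud(c); q=P-np.array([.4671,.0867,0]); a=np.radians(72.47); X=q[...,0]*np.cos(a)+q[...,1]*np.sin(a); Y=q[...,0]*np.sin(a)-q[...,1]*np.cos(a)
m=(abs(X)<.01)&(Y>-.035)&(Y<-.012)&(abs(P[...,2]-.158)<.003)&(c["img"].max(2)<60); print("near end Y",np.percentile(Y[m],[0,1,3]),"X",np.percentile(X[m],[2,98]))
E
```

```text
ref bar top z 0.1455 0.00081 164
now bar top z 0.15807 0.00102 264
clock 11.6
position [0.4671 0.0867 0.1074]
contact_force [-2.7853  1.7565 -7.9041]
wrist_torque [ 0.1168  0.4918 -0.0035]
opening 0.0112
yaw 72.48166648764081
near end Y [-0.01985805 -0.01931275 -0.01902822] X [-0.00478136  0.00599738]
```

Now at 12.5 mm lift, free of the stop. First half of the twist clockwise (tool +z), slowly.

Call:
move_arm(targets=[{"tx":0.01,"ty":0,"tz":0,"wx":0,"wy":0,"wz":0.06,"fingers":0},{"tx":0.01,"ty":0,"tz":0,"wx":0,"wy":0,"wz":0.12,"fingers":0},{"tx":0.02,"ty":0,"tz":0,"wx":0,"wy":0,"wz":0.18,"fingers":0},{"tx":0.02,"ty":0,"tz":0,"wx":0,"wy":0,"wz":0.24,"fingers":0},{"tx":0.03,"ty":0,"tz":0,"wx":0,"wy":0,"wz":0.3,"fingers":0},{"tx":0.03,"ty":0,"tz":0,"wx":0,"wy":0,"wz":0.3,"fingers":0},{"tx":0.03,"ty":0,"tz":0,"wx":0,"wy":0,"wz":0.3,"fingers":0}])

```text
clock: 12.3
position: [0.4677, 0.0878, 0.1074]
eef_rot: [-0.001, 0.886, 0.464, 0.0]
contact_force: [-1.1, 5.0, -11.1]
opening: 0.0112
```

```bash
python3 lift.py
```

```text
ref bar top z 0.1455 0.00081 164
now bar top z 0.15796 0.00095 265
clock 12.35
position [0.4677 0.0878 0.1073]
contact_force [ -1.3618   5.3337 -10.6083]
wrist_torque [0.9399 0.1757 0.015 ]
opening 0.0115
yaw 55.32716051933048
```

Torque is only 0.015 N m, so it turns freely. Next portion, with lateral relief.

Call:
move_arm(targets=[{"tx":0.05,"ty":-0.03,"tz":0,"wx":0,"wy":0,"wz":0.06,"fingers":0},{"tx":0.06,"ty":-0.02,"tz":0,"wx":0,"wy":0,"wz":0.13,"fingers":0},{"tx":0.07,"ty":-0.02,"tz":0,"wx":0,"wy":0,"wz":0.2,"fingers":0},{"tx":0.08,"ty":-0.01,"tz":0,"wx":0,"wy":0,"wz":0.27,"fingers":0},{"tx":0.09,"ty":0,"tz":0,"wx":0,"wy":0,"wz":0.34,"fingers":0},{"tx":0.1,"ty":0,"tz":0,"wx":0,"wy":0,"wz":0.41,"fingers":0},{"tx":0.11,"ty":0.01,"tz":0,"wx":0,"wy":0,"wz":0.48,"fingers":0},{"tx":0.11,"ty":0.01,"tz":0,"wx":0,"wy":0,"wz":0.55,"fingers":0},{"tx":0.11,"ty":0.01,"tz":0,"wx":0,"wy":0,"wz":0.55,"fingers":0},{"tx":0.11,"ty":0.01,"tz":0,"wx":0,"wy":0,"wz":0.55,"fingers":0}])

```text
clock: 13.35
position: [0.4695, 0.0892, 0.1077]
eef_rot: [-0.001, 0.979, 0.206, 0.001]
contact_force: [1.1, 7.9, -9.9]
opening: 0.0116
```

```bash
python3 lift.py
```

```text
ref bar top z 0.1455 0.00081 164
now bar top z 0.15865 0.00074 235
clock 13.4
position [0.4695 0.0892 0.1077]
contact_force [  1.05     7.4539 -10.0418]
wrist_torque [ 1.2845 -0.1614  0.0687]
opening 0.0117
yaw 23.808288565319334
```

Call:
move_arm(targets=[{"tx":0.04,"ty":-0.08,"tz":0.02,"wx":0,"wy":0,"wz":0,"fingers":0},{"tx":0.06,"ty":-0.08,"tz":0.02,"wx":0,"wy":0,"wz":0.08,"fingers":0},{"tx":0.08,"ty":-0.07,"tz":0.02,"wx":0,"wy":0,"wz":0.16,"fingers":0},{"tx":0.1,"ty":-0.07,"tz":0.02,"wx":0,"wy":0,"wz":0.24,"fingers":0},{"tx":0.12,"ty":-0.07,"tz":0.02,"wx":0,"wy":0,"wz":0.32,"fingers":0},{"tx":0.14,"ty":-0.06,"tz":0.02,"wx":0,"wy":0,"wz":0.4,"fingers":0},{"tx":0.15,"ty":-0.06,"tz":0.02,"wx":0,"wy":0,"wz":0.44,"fingers":0},{"tx":0.15,"ty":-0.06,"tz":0.02,"wx":0,"wy":0,"wz":0.46,"fingers":0},{"tx":0.15,"ty":-0.06,"tz":0.02,"wx":0,"wy":0,"wz":0.46,"fingers":0},{"tx":0.15,"ty":-0.06,"tz":0.02,"wx":0,"wy":0,"wz":0.46,"fingers":0}])

```text
clock: 14.4
position: [0.4714, 0.0895, 0.1077]
eef_rot: [-0.0, 1.0, -0.022, 0.002]
contact_force: [2.8, 4.6, -9.6]
opening: 0.0116
```

```bash
python3 lift.py; python3 - <<'E'
from h import *
c=load("wl.npz")
cv2.imwrite("pics/w5.png",cv2.cvtColor(cv2.resize(c["img"][130:330,200:450],None,fx=3,fy=3,interpolation=cv2.INTER_CUBIC),cv2.COLOR_RGB2BGR))
E
```

```text
ref bar top z 0.1455 0.00081 164
now bar top z 0.15878 0.00071 240
clock 14.45
position [0.4714 0.0895 0.1077]
contact_force [ 3.1843  4.5723 -9.7195]
wrist_torque [ 0.7437 -0.5578  0.0336]
opening 0.0113
yaw -2.5506345042033844
```

View pics/w5.png

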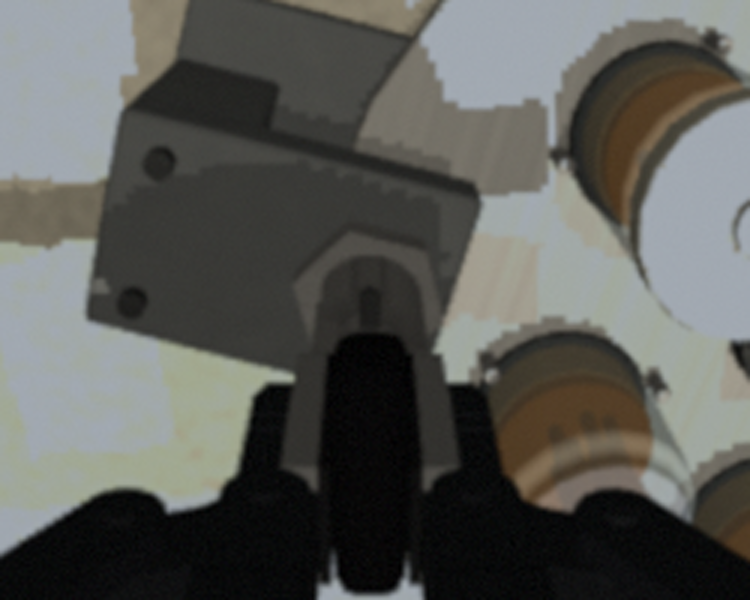

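The bar (centre x≈370 in the crop) now lies 75° from the bracket and follows the tool, with low torque. I lower to just above the crown level (z≈0.1064), relieving side load.

Call:
move_arm(targets=[{"tx":0.04,"ty":-0.05,"tz":0,"wx":0,"wy":0,"wz":0,"fingers":0},{"tx":0.04,"ty":-0.05,"tz":0.04,"wx":0,"wy":0,"wz":0,"fingers":0},{"tx":0.04,"ty":-0.05,"tz":0.08,"wx":0,"wy":0,"wz":0,"fingers":0},{"tx":0.04,"ty":-0.05,"tz":0.12,"wx":0,"wy":0,"wz":0,"fingers":0},{"tx":0.04,"ty":-0.05,"tz":0.12,"wx":0,"wy":0,"wz":0,"fingers":0},{"tx":0.04,"ty":-0.05,"tz":0.12,"wx":0,"wy":0,"wz":0,"fingers":0}])

```text
clock: 15.05
position: [0.4714, 0.0895, 0.1064]
eef_rot: [-0.0, 1.0, -0.022, 0.001]
contact_force: [4.8, 2.7, -9.4]
opening: 0.0113
```

```bash
python3 st.py
```

```text
clock 15.05
position [0.4714 0.0895 0.1064]
eef_rot [-0.      0.9997 -0.0225  0.0013]
contact_force [ 4.768   2.7196 -9.4373]
wrist_torque [ 0.443  -0.8156  0.0569]
opening 0.0113
```

Call:
move_arm(targets=[{"tx":0,"ty":0,"tz":0.03,"wx":0,"wy":0,"wz":0,"fingers":0},{"tx":0,"ty":0,"tz":0.06,"wx":0,"wy":0,"wz":0,"fingers":0},{"tx":0,"ty":0,"tz":0.06,"wx":0,"wy":0,"wz":0,"fingers":0},{"tx":0,"ty":0,"tz":0.06,"wx":0,"wy":0,"wz":0,"fingers":0}])

```text
clock: 15.45
position: [0.4714, 0.0895, 0.1058]
eef_rot: [-0.0, 1.0, -0.022, 0.001]
contact_force: [4.8, 2.4, -8.9]
opening: 0.0115
```

```bash
python3 st.py
```

```text
clock 15.45
position [0.4714 0.0895 0.1058]
eef_rot [-0.      0.9997 -0.0225  0.0013]
contact_force [ 4.7912  2.3671 -8.903 ]
wrist_torque [ 0.3576 -0.8253  0.0159]
opening 0.0115
```

Call:
move_arm(targets=[{"tx":0.05,"ty":-0.02,"tz":0.03,"wx":0,"wy":0,"wz":0,"fingers":0},{"tx":0.05,"ty":-0.02,"tz":0.06,"wx":0,"wy":0,"wz":0,"fingers":0},{"tx":0.05,"ty":-0.02,"tz":0.08,"wx":0,"wy":0,"wz":0,"fingers":0},{"tx":0.05,"ty":-0.02,"tz":0.08,"wx":0,"wy":0,"wz":0,"fingers":0}])

```text
clock: 15.85
position: [0.4713, 0.0896, 0.1048]
eef_rot: [0.0, 1.0, -0.022, 0.001]
contact_force: [5.5, 0.2, -7.9]
opening: 0.0111
```

Call:
move_arm(targets=[{"tx":0,"ty":0,"tz":0.03,"wx":0,"wy":0,"wz":0,"fingers":0},{"tx":0,"ty":0,"tz":0.05,"wx":0,"wy":0,"wz":0,"fingers":0},{"tx":0,"ty":0,"tz":0.05,"wx":0,"wy":0,"wz":0,"fingers":0}])

```text
clock: 16.15
position: [0.4713, 0.0896, 0.1043]
eef_rot: [0.0, 1.0, -0.022, 0.001]
contact_force: [6.0, 0.6, -7.9]
opening: 0.0115
```

```bash
python3 lift.py
```

```text
ref bar top z 0.1455 0.00081 164
now bar top z 0.15499 0.00101 276
clock 16.2
position [0.4713 0.0896 0.1044]
contact_force [ 4.5083  0.2125 -6.8701]
wrist_torque [ 0.1697 -0.8671  0.0195]
opening 0.0111
yaw -2.5799920857933003
```

Call:
move_arm(targets=[{"tx":0.05,"ty":0,"tz":0.03,"wx":0,"wy":0,"wz":0,"fingers":0},{"tx":0.05,"ty":0,"tz":0.05,"wx":0,"wy":0,"wz":0,"fingers":0},{"tx":0.05,"ty":0,"tz":0.05,"wx":0,"wy":0,"wz":0,"fingers":0}])

```text
clock: 16.5
position: [0.4713, 0.0896, 0.104]
eef_rot: [0.0, 1.0, -0.022, 0.0]
contact_force: [3.0, 0.7, -3.5]
opening: 0.0113
```

Call:
move_arm(targets=[{"tx":0,"ty":0,"tz":0.03,"wx":0,"wy":0,"wz":0,"fingers":0},{"tx":0,"ty":0,"tz":0.05,"wx":0,"wy":0,"wz":0,"fingers":0},{"tx":0,"ty":0,"tz":0.05,"wx":0,"wy":0,"wz":0,"fingers":0}])

```text
clock: 16.8
position: [0.4714, 0.0896, 0.1037]
eef_rot: [0.0, 1.0, -0.022, 0.0]
contact_force: [1.0, -0.1, 4.6]
opening: 0.0117
```

```bash
python3 lift.py
```

```text
ref bar top z 0.1455 0.00081 164
now bar top z 0.1547 0.00083 249
clock 16.85
position [0.4714 0.0896 0.1037]
contact_force [ 0.3219 -0.5814  4.7319]
wrist_torque [-0.063  -0.1633  0.0047]
opening 0.0115
yaw -2.5742674506355767
```

Seated: the support flips to +4.7 N at lift ≈9.3 mm, about 2 mm below the clear lift. I ease up 0.4 mm, open and rise.

Call:
move_arm(targets=[{"tx":0,"ty":0,"tz":-0.04,"wx":0,"wy":0,"wz":0,"fingers":0},{"tx":0,"ty":0,"tz":-0.04,"wx":0,"wy":0,"wz":0,"fingers":16},{"tx":0,"ty":0,"tz":-0.04,"wx":0,"wy":0,"wz":0,"fingers":25},{"tx":0,"ty":0,"tz":-0.04,"wx":0,"wy":0,"wz":0,"fingers":35},{"tx":0,"ty":0,"tz":-0.04,"wx":0,"wy":0,"wz":0,"fingers":40},{"tx":0,"ty":0,"tz":-0.04,"wx":0,"wy":0,"wz":0,"fingers":40},{"tx":0,"ty":0,"tz":-0.04,"wx":0,"wy":0,"wz":0,"fingers":40}])

```text
clock: 17.55
position: [0.4712, 0.0897, 0.1035]
eef_rot: [0.0, 1.0, -0.022, -0.0]
contact_force: [0.8, -0.3, -0.2]
opening: 0.0344
```

Call:
move_arm(targets=[{"tx":0,"ty":0,"tz":-2,"wx":0,"wy":0,"wz":0,"fingers":45},{"tx":0,"ty":0,"tz":-5,"wx":0,"wy":0,"wz":0,"fingers":50},{"tx":0,"ty":0,"tz":-9,"wx":0,"wy":0,"wz":0,"fingers":60},{"tx":0,"ty":0,"tz":-13,"wx":0,"wy":0,"wz":0,"fingers":60},{"tx":0,"ty":0,"tz":-16,"wx":0,"wy":0,"wz":0,"fingers":60},{"tx":0,"ty":0,"tz":-18,"wx":0,"wy":0,"wz":0,"fingers":60},{"tx":0,"ty":0,"tz":-18,"wx":0,"wy":0,"wz":0,"fingers":60},{"tx":0,"ty":0,"tz":-18,"wx":0,"wy":0,"wz":0,"fingers":60}])

```text
clock: 18.35
position: [0.471, 0.0897, 0.2831]
eef_rot: [0.0, 1.0, -0.023, -0.0]
contact_force: [-0.5, -0.1, 0.1]
opening: 0.0512
```

```bash
python3 - <<'E'
from rig import r,viewer
from h import *
s=r.read_state(); print(s["position"],s["contact_force"],s["opening"],s["q"].round(2))
c=viewer.camera("wrist"); np.savez("wrist6.npz",**c); d=viewer.camera("scene"); np.savez("scene6.npz",**d)
P=fcloud(c); m=(P[...,2]>.148)&(P[...,2]<.162)&(c["img"].max(2)<60)&(np.hypot(P[...,0]-.4695,P[...,1]-.0875)<.03); q=P[m]
print("T",q.mean(0),len(q)); a,v=np.linalg.eigh(np.cov(q[:,:2].T)); print("axis",np.degrees(np.arctan2(v[1,1],v[0,1])))
a=c["img"]; b=d["img"][150:310,230:430]
cv2.imwrite("pics/w6.png",cv2.cvtColor(np.hstack([cv2.resize(a,(480,300),interpolation=cv2.INTER_AREA),cv2.resize(b,(320,300)[:2],interpolation=cv2.INTER_CUBIC)]),cv2.COLOR_RGB2BGR))
E
```

```text
[0.47102612 0.089724   0.28309979] [-0.49077379 -0.12997953  0.13345922] 0.0511734978794368 [ 0.03  0.2   1.49 -0.    1.44  0.07]
T [0.47099269 0.08937916 0.15445934] 499
axis 87.874564280751
```

View pics/w6.png

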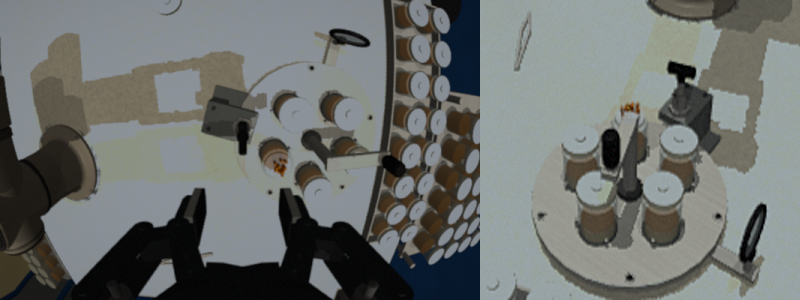

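Parked: T top is at 0.1545 (lift ≈9 mm) and the bar turned 74°, free of the hand. The left half shows the knob at (393,165), stalks at (278,168) and lens at (348,38). Now I measure the knob and angles from this view.

```bash
cat > meas.py <<'E'
from h import *
from scipy.optimize import least_squares
def meas(c,cl,kn=(.69,.047),tag=""):
    P=cl(c); I=c["img"].astype(int); ok=c["z_map"]>0; o=np.array([.603,.043])
    rr=lambda x,y:np.hypot(P[...,0]-x,P[...,1]-y)
    m=ok&(rr(*o)<.12)&(abs(P[...,2]-.1025)<.005)&(I.min(2)>100); k,l,st,ce=cv2.connectedComponentsWithStats(m.astype(np.uint8))
    L=[]
    for i in range(1,k):
        if st[i,4]>50: q=P[l==i]; e=(q.max(0)+q.min(0))/2; L.append(e[:2]); print(tag,"lid",e.round(4),np.ptp(q,0)[:2].round(3))
    L=np.array(L); f=least_squares(lambda p:np.hypot(*(L-p).T)-.078,o,loss="soft_l1",f_scale=.002); print(tag,"centre from lids",f.x.round(4),f.fun.round(4)); ctr=f.x
    print(tag,"lid angles",np.degrees(np.arctan2(*(L-ctr).T[::-1])).round(1))
    m=ok&(rr(*kn)<.04)&(P[...,2]>.165)&(P[...,2]<.212)&(I.max(2)<70); q=P[m]; 
    t=q[q[:,2]>np.percentile(q[:,2],97)-.004]
    print(tag,"knob",q.mean(0).round(4),len(q),"top",t.mean(0).round(4),((t.max(0)+t.min(0))/2).round(4))
    m=ok&(rr(.657,.236)<.05)&(P[...,2]>.035)&(P[...,2]<.125)&(I.max(2)<70); q=P[m]; e=(q.max(0)+q.min(0))/2; print(tag,"lens",q.mean(0).round(4),e.round(4),np.ptp(q,0).round(3),"ang",np.degrees(np.arctan2(*(q.mean(0)[:2]-ctr)[::-1])).round(1),"r",np.hypot(*(q.mean(0)[:2]-ctr)).round(3))
    m=ok&(rr(*ctr)<.12)&(I[...,0]-I[...,2]>70)&(I[...,0]>120)&(P[...,2]>.09)&(P[...,2]<.13); q=P[m]
    if len(q): print(tag,"stalks",q.mean(0).round(4),len(q),"ang",np.degrees(np.arctan2(*(q.mean(0)[:2]-ctr)[::-1])).round(1))
E
python3 - <<'E'
from meas import *
meas(load("wrist6.npz"),fcloud,tag="W"); meas(load("scene6.npz"),cloud,tag="S"); meas(load("side0.npz"),cloud,tag="D")
E
```

```text
W lid [0.5563 0.1073 0.1019] [0.056 0.056]
W lid [0.648  0.1073 0.1025] [0.055 0.056]
W lid [0.6773 0.0015 0.1009] [0.051 0.019]
W lid [ 0.6028 -0.0343  0.1022] [0.057 0.057]
W centre from lids [0.6059 0.0432] [ 0.0031 -0.0013  0.0047 -0.0005]
W lid angles [127.7  56.7 -30.2 -92.3]
W knob [0.6861 0.0508 0.1922] 641 top [0.6901 0.0484 0.2047] [0.691  0.048  0.2046]
W lens [0.653  0.2353 0.0844] [0.6547 0.2354 0.0786] [0.065 0.024 0.076] ang 76.2 r 0.198
W stalks [0.5293 0.0227 0.1132] 42 ang -165.1
S lid [ 0.6061 -0.0354  0.1024] [0.054 0.055]
S lid [0.5596 0.1053 0.1021] [0.056 0.056]
S lid [0.6787 0.0151 0.1024] [0.058 0.048]
S lid [0.6514 0.1061 0.1017] [0.055 0.055]
S centre from lids [0.6059 0.0427] [ 0.     -0.0001 -0.0002  0.0001]
S lid angles [-89.9 126.5 -20.8  54.4]
S knob [0.7017 0.0488 0.1913] 207 top [0.6974 0.047  0.2051] [0.6963 0.0468 0.2048]
S lens [0.6656 0.2353 0.0818] [0.6627 0.2353 0.0756] [0.066 0.024 0.081] ang 72.8 r 0.202
S stalks [0.5329 0.0203 0.114 ] 8 ang -163.0
D lid [0.6423 0.1097 0.1007] [0.05  0.048]
D lid [0.5546 0.1051 0.1017] [0.061 0.058]
D lid [ 0
[... 232 characters left out ...]
    t=q[q[:,2]>np.percentile(q[:,2],97)-.004]
               ~~~~~~~~~~~~~^^^^^^^^^^^
    return _quantile_unchecked(
        a, q, axis, out, overwrite_input, method, keepdims, weights)
    return _ureduce(a,
                    func=_quantile_ureduce_func,
    ...<5 lines>...
                    overwrite_input=overwrite_input,
                    method=method)
    r = func(a, **kwargs)
    result = _quantile(arr,
                       quantiles=q,
    ...<2 lines>...
                       out=out,
                       weights=wgt)
    slices_having_nans = np.isnan(arr[-1, ...])
                                  ~~~^^^^^^^^^
IndexError: index -1 is out of bounds for axis 0 with size 0
```

The measurements agree: axis ≈(0.603, 0.0435), knob ≈(0.692, 0.0475) at angle 3°, open jar at 198.3°, lens at about 74.3°. So I need a clockwise turn of about 124°. Going over the knob and descending around it.

Call:
move_arm(targets=[{"tx":3,"ty":0.5,"tz":0,"wx":0,"wy":0,"wz":0,"fingers":60},{"tx":7.5,"ty":1,"tz":0,"wx":0,"wy":0,"wz":0,"fingers":60},{"tx":12,"ty":1.8,"tz":0,"wx":0,"wy":0,"wz":0,"fingers":60},{"tx":16,"ty":2.4,"tz":0,"wx":0,"wy":0,"wz":0,"fingers":60},{"tx":19.5,"ty":3,"tz":0,"wx":0,"wy":0,"wz":0,"fingers":60},{"tx":22.3,"ty":3.2,"tz":0,"wx":0,"wy":0,"wz":0,"fingers":60},{"tx":22.3,"ty":3.2,"tz":2.5,"wx":0,"wy":0,"wz":0,"fingers":60},{"tx":22.3,"ty":3.2,"tz":5,"wx":0,"wy":0,"wz":0,"fingers":60},{"tx":22.3,"ty":3.2,"tz":5,"wx":0,"wy":0,"wz":0,"fingers":60},{"tx":22.3,"ty":3.2,"tz":5,"wx":0,"wy":0,"wz":0,"fingers":60}])

```text
clock: 19.45
position: [0.6922, 0.0478, 0.2327]
eef_rot: [0.0, 1.0, -0.022, -0.001]
contact_force: [-0.3, 0.2, 0.7]
opening: 0.0513
```

```bash
python3 - <<'E'
from rig import r,viewer
from h import *
s=r.read_state(); print(s["position"],s["eef_rot"],s["contact_force"],s["opening"])
c=viewer.camera("wrist"); np.savez("wrist7.npz",**c); P=fcloud(c); I=c["img"].astype(int); ok=c["z_map"]>0
m=ok&(P[...,2]>.198)&(P[...,2]<.212)&(np.hypot(P[...,0]-.692,P[...,1]-.0475)<.02)&(I.max(2)<70); q=P[m]; print("knob top",q.mean(0),(q.max(0)+q.min(0))/2,np.ptp(q,0),len(q))
m=ok&(P[...,2]>.15)&(P[...,2]<.163)&(P[...,0]>.62)&(P[...,0]<.68)&(abs(P[...,1]-.045)<.03)&(I.min(2)>60); q=P[m]; print("arm",q.mean(0),len(q))
E
```

```text
[0.69217769 0.04776148 0.23268073] [ 1.27131283e-05  9.99746391e-01 -2.24862621e-02 -1.23353802e-03] [-0.32173101  0.237385    0.7390633 ] 0.05125989244923882
knob top [0.69242696 0.04991968 0.20434034] [0.69235586 0.04896942 0.20263615] [0.0222118  0.02029843 0.00921336] 776
arm [0.65036361 0.04643061 0.15665256] 1624
```

Knob top measured at (0.6924, 0.0495), within 2 mm of the tool. Descend 9.1 cm and grip lightly.

Call:
move_arm(targets=[{"tx":0,"ty":-0.1,"tz":3,"wx":0,"wy":0,"wz":0,"fingers":60},{"tx":0,"ty":-0.1,"tz":6,"wx":0,"wy":0,"wz":0,"fingers":60},{"tx":0,"ty":-0.1,"tz":8,"wx":0,"wy":0,"wz":0,"fingers":60},{"tx":0,"ty":-0.1,"tz":9,"wx":0,"wy":0,"wz":0,"fingers":50},{"tx":0,"ty":-0.1,"tz":9,"wx":0,"wy":0,"wz":0,"fingers":40},{"tx":0,"ty":-0.1,"tz":9,"wx":0,"wy":0,"wz":0,"fingers":32},{"tx":0,"ty":-0.1,"tz":9,"wx":0,"wy":0,"wz":0,"fingers":24},{"tx":0,"ty":-0.1,"tz":9,"wx":0,"wy":0,"wz":0,"fingers":20},{"tx":0,"ty":-0.1,"tz":9,"wx":0,"wy":0,"wz":0,"fingers":20},{"tx":0,"ty":-0.1,"tz":9,"wx":0,"wy":0,"wz":0,"fingers":20}], force=20)

```text
clock: 20.5
position: [0.6928, 0.0487, 0.1458]
eef_rot: [0.0, 1.0, -0.022, 0.001]
contact_force: [-5.6, -0.2, 6.6]
opening: 0.0232
```

```bash
python3 st.py
```

```text
clock 20.5
position [0.6928 0.0487 0.1458]
eef_rot [ 1.000e-04  9.997e-01 -2.250e-02  9.000e-04]
contact_force [-5.596  -0.1739  6.6304]
wrist_torque [-0.0543  0.8916  0.0123]
opening 0.0232
```

Gripped (23 mm). I'll compute the arc table in tool axes.

```bash
cat > arc.py <<'E'
import sys, numpy as np
from rig import r
C=np.array([float(sys.argv[3]),float(sys.argv[4])]) if len(sys.argv)>4 else np.array([.603,.0435])
s=r.read_state(); p=s["position"][:2]; yaw=2*np.arctan2(s["eef_rot"][2],s["eef_rot"][1])
X=np.array([np.cos(yaw),np.sin(yaw)]); Y=np.array([np.sin(yaw),-np.cos(yaw)])
d=p-C; th=np.degrees(np.arctan2(d[1],d[0])); print("angle",th.round(2),"R",np.hypot(*d).round(4),"F",s["contact_force"].round(1),"T",s["wrist_torque"].round(2),"z",s["position"][2].round(4),"yaw",np.degrees(yaw).round(2))
a0,a1=map(float,sys.argv[1].split(",")); n=int(sys.argv[2])
for a in np.linspace(a0,a1,n):
    t=np.radians(th-a); q=C+.09*np.array([np.cos(t),np.sin(t)])-p; print(a.round(1),(q@X*100).round(2),(q@Y*100).round(2))
E
python3 arc.py 0.5,36 13
```

```text
angle 3.33 R 0.0899 F [-5.6 -0.2  6.6] T [-0.05  0.89  0.01] z 0.1458 yaw -2.58
0.5 0.02 0.08
3.5 0.05 0.54
6.4 0.06 1.01
9.4 0.04 1.47
12.3 -0.0 1.93
15.3 -0.06 2.39
18.2 -0.15 2.85
21.2 -0.26 3.3
24.2 -0.4 3.75
27.1 -0.55 4.18
30.1 -0.73 4.61
33.0 -0.94 5.03
36.0 -1.16 5.44
```

Call:
move_arm(targets=[{"tx":-0.06,"ty":0,"tz":-0.15,"wx":0,"wy":0,"wz":0,"fingers":20},{"tx":-0.06,"ty":0.08,"tz":-0.15,"wx":0,"wy":0,"wz":0,"fingers":20},{"tx":-0.04,"ty":0.25,"tz":-0.15,"wx":0,"wy":0,"wz":0,"fingers":20},{"tx":-0.01,"ty":0.54,"tz":-0.15,"wx":0,"wy":0,"wz":0,"fingers":20},{"tx":0,"ty":0.85,"tz":-0.15,"wx":0,"wy":0,"wz":0,"fingers":20},{"tx":0,"ty":1.16,"tz":-0.15,"wx":0,"wy":0,"wz":0,"fingers":20},{"tx":-0.02,"ty":1.47,"tz":-0.15,"wx":0,"wy":0,"wz":0,"fingers":20},{"tx":-0.05,"ty":1.78,"tz":-0.15,"wx":0,"wy":0,"wz":0,"fingers":20},{"tx":-0.09,"ty":2.08,"tz":-0.15,"wx":0,"wy":0,"wz":0,"fingers":20},{"tx":-0.12,"ty":2.39,"tz":-0.15,"wx":0,"wy":0,"wz":0,"fingers":20},{"tx":-0.12,"ty":2.39,"tz":-0.15,"wx":0,"wy":0,"wz":0,"fingers":20}])

```text
clock: 21.6
position: [0.6901, 0.0238, 0.1458]
eef_rot: [0.0, 1.0, -0.023, 0.0]
contact_force: [-2.7, 0.1, 6.2]
opening: 0.0235
```

```bash
python3 arc.py 1.5,33 12
```

```text
angle -12.74 R 0.0893 F [-2.7  0.1  6.2] T [-0.09  0.51 -0.03] z 0.1458 yaw -2.62
1.5 0.02 0.24
4.4 -0.08 0.68
7.2 -0.2 1.11
10.1 -0.35 1.54
13.0 -0.51 1.96
15.8 -0.7 2.37
18.7 -0.91 2.77
21.5 -1.13 3.15
24.4 -1.38 3.53
27.3 -1.64 3.9
30.1 -1.93 4.25
33.0 -2.23 4.58
```

Smooth: 16° done with low forces. Continue, easing z up 3 mm.

Call:
move_arm(targets=[{"tx":0.01,"ty":0.24,"tz":-0.1,"wx":0,"wy":0,"wz":0,"fingers":20},{"tx":-0.1,"ty":0.68,"tz":-0.2,"wx":0,"wy":0,"wz":0,"fingers":20},{"tx":-0.22,"ty":1.11,"tz":-0.3,"wx":0,"wy":0,"wz":0,"fingers":20},{"tx":-0.37,"ty":1.54,"tz":-0.3,"wx":0,"wy":0,"wz":0,"fingers":20},{"tx":-0.53,"ty":1.96,"tz":-0.3,"wx":0,"wy":0,"wz":0,"fingers":20},{"tx":-0.72,"ty":2.37,"tz":-0.3,"wx":0,"wy":0,"wz":0,"fingers":20},{"tx":-0.93,"ty":2.77,"tz":-0.3,"wx":0,"wy":0,"wz":0,"fingers":20},{"tx":-1.15,"ty":3.15,"tz":-0.3,"wx":0,"wy":0,"wz":0,"fingers":20},{"tx":-1.4,"ty":3.53,"tz":-0.3,"wx":0,"wy":0,"wz":0,"fingers":20},{"tx":-1.66,"ty":3.9,"tz":-0.3,"wx":0,"wy":0,"wz":0,"fingers":20},{"tx":-1.95,"ty":4.25,"tz":-0.3,"wx":0,"wy":0,"wz":0,"fingers":20},{"tx":-2.24,"ty":4.58,"tz":-0.3,"wx":0,"wy":0,"wz":0,"fingers":20}])

```text
clock: 22.8
position: [0.6645, -0.0199, 0.1463]
eef_rot: [-0.0, 1.0, -0.022, -0.002]
contact_force: [-1.4, 1.6, -26.0]
opening: 0.0231
```

```bash
python3 arc.py 3,36 12
```

```text
angle -45.84 R 0.0883 F [ -1.4   1.6 -26. ] T [0.4  0.01 0.03] z 0.1463 yaw -2.58
3.0 -0.21 0.45
6.0 -0.56 0.77
9.0 -0.92 1.06
12.0 -1.3 1.34
15.0 -1.7 1.6
18.0 -2.1 1.84
21.0 -2.52 2.05
24.0 -2.95 2.25
27.0 -3.39 2.42
30.0 -3.84 2.57
33.0 -4.29 2.69
36.0 -4.75 2.79
```

Centre refined from the arc to about (0.603, 0.0458). I restore z by 2.5 mm and continue.

```bash
python3 arc.py 3,36 12 .603 .0458
```

```text
angle -46.86 R 0.09 F [ -1.4   1.6 -26. ] T [0.4  0.01 0.03] z 0.1463 yaw -2.58
3.0 -0.34 0.33
6.0 -0.69 0.64
9.0 -1.06 0.93
12.0 -1.45 1.2
15.0 -1.84 1.45
18.0 -2.26 1.68
21.0 -2.68 1.89
24.0 -3.11 2.08
27.0 -3.55 2.24
30.0 -4.0 2.38
33.0 -4.46 2.5
36.0 -4.92 2.59
```

Call:
move_arm(targets=[{"tx":-0.34,"ty":0.33,"tz":0.1,"wx":0,"wy":0,"wz":0,"fingers":20},{"tx":-0.69,"ty":0.64,"tz":0.2,"wx":0,"wy":0,"wz":0,"fingers":20},{"tx":-1.06,"ty":0.93,"tz":0.25,"wx":0,"wy":0,"wz":0,"fingers":20},{"tx":-1.45,"ty":1.2,"tz":0.25,"wx":0,"wy":0,"wz":0,"fingers":20},{"tx":-1.84,"ty":1.45,"tz":0.25,"wx":0,"wy":0,"wz":0,"fingers":20},{"tx":-2.26,"ty":1.68,"tz":0.25,"wx":0,"wy":0,"wz":0,"fingers":20},{"tx":-2.68,"ty":1.89,"tz":0.25,"wx":0,"wy":0,"wz":0,"fingers":20},{"tx":-3.11,"ty":2.08,"tz":0.25,"wx":0,"wy":0,"wz":0,"fingers":20},{"tx":-3.55,"ty":2.24,"tz":0.25,"wx":0,"wy":0,"wz":0,"fingers":20},{"tx":-4,"ty":2.38,"tz":0.25,"wx":0,"wy":0,"wz":0,"fingers":20},{"tx":-4.46,"ty":2.5,"tz":0.25,"wx":0,"wy":0,"wz":0,"fingers":20},{"tx":-4.92,"ty":2.59,"tz":0.25,"wx":0,"wy":0,"wz":0,"fingers":20}])

```text
clock: 24.0
position: [0.6157, -0.0438, 0.1461]
eef_rot: [0.0, 1.0, -0.023, 0.001]
contact_force: [0.5, 3.7, -15.5]
opening: 0.0234
```

```bash
python3 arc.py 2,32 11 .603 .0458
```

```text
angle -81.92 R 0.0905 F [  0.5   3.7 -15.5] T [ 0.74 -0.11 -0.02] z 0.1461 yaw -2.58
2.0 -0.32 0.0
5.0 -0.79 0.06
8.0 -1.26 0.1
11.0 -1.73 0.11
14.0 -2.2 0.09
17.0 -2.67 0.05
20.0 -3.13 -0.01
23.0 -3.6 -0.1
26.0 -4.06 -0.22
29.0 -4.51 -0.35
32.0 -4.95 -0.51
```

Call:
move_arm(targets=[{"tx":-0.32,"ty":-0.03,"tz":0.1,"wx":0,"wy":0,"wz":0,"fingers":20},{"tx":-0.79,"ty":0.03,"tz":0.1,"wx":0,"wy":0,"wz":0,"fingers":20},{"tx":-1.26,"ty":0.06,"tz":0.1,"wx":0,"wy":0,"wz":0,"fingers":20},{"tx":-1.73,"ty":0.07,"tz":0.1,"wx":0,"wy":0,"wz":0,"fingers":20},{"tx":-2.2,"ty":0.05,"tz":0.1,"wx":0,"wy":0,"wz":0,"fingers":20},{"tx":-2.67,"ty":0.02,"tz":0.1,"wx":0,"wy":0,"wz":0,"fingers":20},{"tx":-3.13,"ty":-0.04,"tz":0.1,"wx":0,"wy":0,"wz":0,"fingers":20},{"tx":-3.6,"ty":-0.13,"tz":0.1,"wx":0,"wy":0,"wz":0,"fingers":20},{"tx":-4.06,"ty":-0.25,"tz":0.1,"wx":0,"wy":0,"wz":0,"fingers":20},{"tx":-4.51,"ty":-0.38,"tz":0.1,"wx":0,"wy":0,"wz":0,"fingers":20},{"tx":-4.8,"ty":-0.48,"tz":0.1,"wx":0,"wy":0,"wz":0,"fingers":20},{"tx":-4.95,"ty":-0.54,"tz":0.1,"wx":0,"wy":0,"wz":0,"fingers":20}])

```text
clock: 25.2
position: [0.5662, -0.0368, 0.146]
eef_rot: [0.001, 1.0, -0.023, 0.001]
contact_force: [-0.7, -6.0, 0.7]
opening: 0.0233
```

```bash
python3 arc.py 2,10 5 .603 .0458; python3 - <<'E'
from rig import viewer
from h import *
c=viewer.camera("scene"); np.savez("scene8.npz",**c); d=viewer.camera("wrist"); np.savez("wrist8.npz",**d)
for n,c,cl,ctr in (("S",c,cloud,(.6059,.0427)),("W",d,fcloud,(.603,.0445))):
    P=cl(c); I=c["img"].astype(int); ok=c["z_map"]>0
    m=ok&(np.hypot(P[...,0]-ctr[0],P[...,1]-ctr[1])<.12)&(abs(P[...,2]-.1025)<.005)&(I.min(2)>100); k,l,st,ce=cv2.connectedComponentsWithStats(m.astype(np.uint8))
    for i in range(1,k):
        if st[i,4]>50: q=P[l==i]; e=((q.max(0)+q.min(0))/2)[:2]; v=e-ctr; print(n,"lid",e.round(4),np.ptp(q,0)[:2].round(3),"r",np.hypot(*v).round(4),"ang",np.degrees(np.arctan2(v[1],v[0])).round(1),"px",ce[i].round())
E
```

```text
angle -114.01 R 0.0905 F [-0.7 -6.   0.7] T [-0.99  0.26  0.  ] z 0.146 yaw -2.58
2.0 -0.27 -0.16
4.0 -0.56 -0.29
6.0 -0.84 -0.43
8.0 -1.12 -0.58
10.0 -1.39 -0.74
S lid [0.5354 0.0771] [0.055 0.055] r 0.0784 ang 154.0 px [345. 216.]
S lid [ 0.6418 -0.0258] [0.055 0.055] r 0.0774 ang -62.4 px [290. 235.]
S lid [0.6821 0.0564] [0.056 0.056] r 0.0774 ang 10.2 px [318. 255.]
W lid [0.5321 0.0788] [0.056 0.056] r 0.0787 ang 154.2 px [267.  58.]
W lid [0.6792 0.0568] [0.056 0.057] r 0.0772 ang 9.2 px [470.  86.]
W lid [0.5458 0.0013] [0.049 0.028] r 0.0717 ang -142.9 px [294. 165.]
W lid [ 0.6392 -0.025 ] [0.054 0.056] r 0.0784 ang -62.5 px [418. 193.]
```

Nests now place the open jar at 82.0°, both cameras agreeing within 0.5°, and the lens is at 74.2°. So 7.8° remains, taken slowly.

Call:
move_arm(targets=[{"tx":-0.2,"ty":-0.05,"tz":0,"wx":0,"wy":0,"wz":0,"fingers":20},{"tx":-0.45,"ty":-0.17,"tz":0,"wx":0,"wy":0,"wz":0,"fingers":20},{"tx":-0.7,"ty":-0.3,"tz":0,"wx":0,"wy":0,"wz":0,"fingers":20},{"tx":-0.95,"ty":-0.43,"tz":0,"wx":0,"wy":0,"wz":0,"fingers":20},{"tx":-1.05,"ty":-0.49,"tz":0,"wx":0,"wy":0,"wz":0,"fingers":20},{"tx":-1.09,"ty":-0.51,"tz":0,"wx":0,"wy":0,"wz":0,"fingers":20},{"tx":-1.09,"ty":-0.51,"tz":0,"wx":0,"wy":0,"wz":0,"fingers":20},{"tx":-1.09,"ty":-0.51,"tz":0,"wx":0,"wy":0,"wz":0,"fingers":20}])

```text
clock: 26.1
position: [0.5554, -0.0312, 0.1459]
eef_rot: [0.001, 1.0, -0.023, 0.0]
contact_force: [-3.1, -5.3, 3.6]
opening: 0.0233
```

```bash
python3 arc.py 0,1 2 .603 .0458
```

```text
angle -121.72 R 0.0905 F [-3.1 -5.3  3.6] T [-0.92  0.5  -0.03] z 0.1459 yaw -2.58
0.0 0.02 -0.04
1.0 -0.11 -0.12
```

The residual force is purely radial, so I relieve it, open, and rise.

Call:
move_arm(targets=[{"tx":-0.03,"ty":0.05,"tz":-0.03,"wx":0,"wy":0,"wz":0,"fingers":20},{"tx":-0.03,"ty":0.05,"tz":-0.03,"wx":0,"wy":0,"wz":0,"fingers":20},{"tx":-0.03,"ty":0.05,"tz":-0.03,"wx":0,"wy":0,"wz":0,"fingers":29},{"tx":-0.03,"ty":0.05,"tz":-0.03,"wx":0,"wy":0,"wz":0,"fingers":35},{"tx":-0.03,"ty":0.05,"tz":-0.03,"wx":0,"wy":0,"wz":0,"fingers":45},{"tx":-0.03,"ty":0.05,"tz":-0.03,"wx":0,"wy":0,"wz":0,"fingers":55},{"tx":-0.03,"ty":0.05,"tz":-0.03,"wx":0,"wy":0,"wz":0,"fingers":60},{"tx":-0.03,"ty":0.05,"tz":-0.03,"wx":0,"wy":0,"wz":0,"fingers":60}])

```text
clock: 26.9
position: [0.5554, -0.0307, 0.1448]
eef_rot: [-0.0, 1.0, -0.022, -0.0]
contact_force: [-0.0, 0.6, -0.4]
opening: 0.0512
```

Call:
move_arm(targets=[{"tx":0,"ty":0,"tz":-1.5,"wx":0,"wy":0,"wz":0,"fingers":60},{"tx":0,"ty":0,"tz":-4,"wx":0,"wy":0,"wz":0,"fingers":60},{"tx":0,"ty":0,"tz":-8,"wx":0,"wy":0,"wz":0,"fingers":60},{"tx":-2,"ty":0,"tz":-12,"wx":0,"wy":0,"wz":0,"fingers":60},{"tx":-5,"ty":1,"tz":-15,"wx":0,"wy":0,"wz":0,"fingers":60},{"tx":-8,"ty":4,"tz":-16,"wx":0,"wy":0,"wz":0,"fingers":60},{"tx":-9,"ty":8,"tz":-16,"wx":0,"wy":0,"wz":0,"fingers":60},{"tx":-9,"ty":10,"tz":-16,"wx":0,"wy":0,"wz":0,"fingers":60},{"tx":-9,"ty":10,"tz":-16,"wx":0,"wy":0,"wz":0,"fingers":60},{"tx":-9,"ty":10,"tz":-16,"wx":0,"wy":0,"wz":0,"fingers":60}])

```text
clock: 27.9
position: [0.461, -0.1266, 0.3048]
eef_rot: [-0.0, 1.0, -0.023, -0.0]
contact_force: [0.6, -0.3, -0.6]
opening: 0.0512
```

```bash
python3 - <<'E'
from rig import viewer,r
from h import *
s=r.read_state(); print(s["position"],s["contact_force"],s["opening"],s["clock"])
S=viewer.camera("scene"); W=viewer.camera("wrist"); D=viewer.camera("side")
for n,c,cl,ctr in (("S",S,cloud,(.6059,.0427)),("W",W,fcloud,(.603,.0445)),("D",D,cloud,(.6018,.0424))):
    ctr=np.array(ctr); P=cl(c); I=c["img"].astype(int); ok=c["z_map"]>0; ang=lambda p:np.degrees(np.arctan2(p[1]-ctr[1],p[0]-ctr[0])).round(1)
    rr=lambda x,y:np.hypot(P[...,0]-x,P[...,1]-y)
    m=ok&(rr(*ctr)<.12)&(abs(P[...,2]-.1025)<.005)&(I.min(2)>100); k,l,st,ce=cv2.connectedComponentsWithStats(m.astype(np.uint8))
    for i in range(1,k):
        if st[i,4]>50: q=P[l==i]; e=((q.max(0)+q.min(0))/2)[:2]; print(n,"lid",e.round(4),np.ptp(q,0)[:2].round(3),"ang",ang(e),"open?",[ (ang(e)-74.2+72*j).round(1) for j in range(-3,4) if abs(ang(e)-74.2+72*j)<36])
    m=ok&(rr(*ctr)<.12)&(I[...,0]-I[...,2]>70)&(I[...,0]>120)&(P[...,2]>.09)&(P[...,2]<.13); q=P[m]
    if len(q)>3: print(n,"stalks",q.mean(0).round(4),len(q),"ang",ang(q.mean(0)))
    m=ok&(rr(.657,.236)<.05)&(P[...,2]>.035)&(P[...,2]<.125)&(I.max(2)<70); q=P[m]
    if len(q)>9: e=(q.max(0)+q.min(0))/2; print(n,"lens",e.round(4),"ang",ang(e),ang(q.mean(0)),len(q))
    m=ok&(P[...,2]>.148)&(P[...,2]<.165)&(I.max(2)<60)&(rr(.470,.088)<.03); q=P[m]
    if len(q)>9: a,v=np.linalg.eigh(np.cov(q[:,:2].T)); print(n,"T",q.mean(0).round(4),"axis",np.degrees(np.arctan2(v[1,1],v[0,1])).round(1))
a=cv2.resize(S["img"][150:310,230:430],(500,400),interpolation=cv2.INTER_CUBIC); b=cv2.resize(D["img"][140:260,255:405],(300,240),interpolation=cv2.INTER_CUBIC)
b=np.vstack([b,cv2.resize(W["img"],(300,160))]); cv2.imwrite("pics/f9.png",cv2.cvtColor(np.hstack([a,b]),cv2.COLOR_RGB2BGR))
E
```

```text
[ 0.46096085 -0.12659082  0.30482895] [ 0.58173712 -0.27864916 -0.63970208] 0.051218891191282444 27.9
S lid [0.5409 0.0862] [0.055 0.055] ang 146.3 open? [np.float64(0.1)]
S lid [ 0.6335 -0.0301] [0.054 0.054] ang -69.2 open? [np.float64(0.6)]
S lid [0.6828 0.0461] [0.057 0.056] ang 2.5 open? [np.float64(0.3)]
S stalks [0.6271 0.1148 0.1118] 16 ang 73.6
S lens [0.6633 0.2353 0.0765] ang 73.4 72.7 243
S T [0.4769 0.0869 0.1529] axis 87.9
W lid [0.5377 0.0701] [0.053 0.02 ] ang 158.6 open? [np.float64(12.4)]
W lid [0.6805 0.0473] [0.056 0.055] ang 2.1 open? [np.float64(-0.1)]
W lid [ 0.5381 -0.0038] [0.049 0.054] ang -143.4 open? [np.float64(-1.6)]
W lid [ 0.6297 -0.0295] [0.054 0.057] ang -70.1 open? [np.float64(-0.3)]
W T [0.4698 0.0633 0.1499] axis 174.9
D lid [0.6797 0.0429] [0.055 0.056] ang 0.4 open? [np.float64(-1.8)]
D lid [0.534  0.0837] [0.056 0.057] ang 148.7 open? [np.float64(2.5)]
D lid [ 0.6253 -0.0306] [0.063 0.055] ang -72.2 open? [np.float64(-2.4)]
D lid [ 0.5383 -0.0055] [0.056 0.059] ang -143.0 open? [np.float64(-1.2)]
D stalks [0.6198 0.1129 0.1049] 51 ang 75.6
D lens [0.6558 0.2321 0.0752] ang 74.1 74.4 111
D T [0.4665 0.0814 0.152 ] axis 87.0
```

View pics/f9.png

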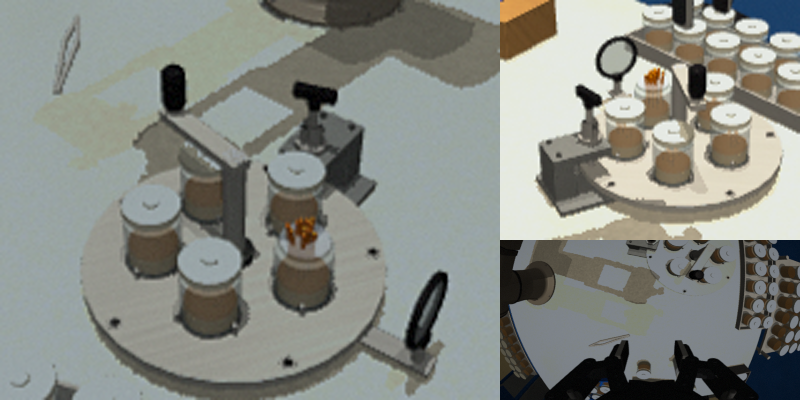

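The final view shows the open jar (stalks at (302,232) in the left crop) facing the lens, the T turned and still raised, and the hand clear. The angle error is about 1° (≈1.5 mm at the jar), so I'm handing in.

```bash
python3 -c "
from rig import ticket; print(ticket.job_done())"
```

```text
the job is handed in; nothing more can be done
None
```

The plunger is parked in its rest notch and the open jar stands in front of the lens. I handed the job in at about 28 s of the 69 s allowed; the hand-in reports no verdict.

**What I did**
- **Plunger:** I pulled it up until the end stop showed at about 13.5 mm lift. The peak pull was about 17 N including the spring. I eased down 0.8 mm, twisted 75° clockwise with the wrist moment about the vertical staying at 0.07 N m or less, and let it down about 2 mm below the clear lift into the notch.
- **Turntable:** I turned it by the crank knob about 124° clockwise at roughly 0.5 rad/s, then opened the fingers and moved the arm clear.

**Last checks**
- **Open jar:** the scene and wrist nest angles put it within about 1° of the lens direction, roughly 1.5 mm. The side camera scattered by about ±2.5°, still inside the 10 mm tolerance.
- **Plunger:** right after release the wrist view showed a lift of about 9 mm and a twist of about 74°. After the turntable move the scene and side views still showed the handle turned and raised, with its axis at 87–88°. The final wrist reading of the handle (axis 174.9°) disagreed; the handle lay at the edge of that view, so I discounted it.
- **Contact:** the wrist force was near zero and the hand was clear.

**What failed or disagreed**
- **Fingertip position:** the fingertips lie about 27 mm behind the reported TCP, contrary to the description. My first grip closed on air above the handle and moved nothing; I measured the offset and corrected for it.
- **Camera agreement:** the scene and side cameras differed by 4–8 mm, so I relied on the wrist camera and force readings for the grasps.
- **Crank pull:** a height correction while turning the crank briefly pulled up on the knob with 26 N. I backed it off.

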